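Set out a row of sawn fir trees by height for gluing

TASK

Set the four sawn fir trees out on the white plinth for gluing, each standing upright in the middle of its own bare-wood patch with its flat faces square to the plinth (parallel to its long edges). The row steps down evenly in height: the tallest tree beside the lantern, the shortest beside the log pile. Do not disturb the open glue bottle.

Things in the scene. Friction and masses are not known exactly. Their poses are not given: they have to be found in the camera images.
- tree_small_center (a point): Centre (half-way up) of the shortest loose fir tree, sawn from a plain pale 28 mm board, standing upright on a flat foot 28 x 30 mm: 48 mm high in all, 42 mm across its lowest branches, narrowing in three tiers to a blunt tip. x axis across the 28 mm thickness (normal to the two flat sawn faces, by which it is gripped), y along its width, z up; this point is 24 mm above the foot and as far below the tip.
- tree_medium_center (a point): Centre (half-way up) of the second shortest loose fir tree, sawn from a plain pale 28 mm board, standing upright on a flat foot 28 x 30 mm: 62 mm high in all, 50 mm across its lowest branches, narrowing in three tiers to a blunt tip. x axis across the 28 mm thickness (normal to the two flat sawn faces, by which it is gripped), y along its width, z up; this point is 31 mm above the foot and as far below the tip.
- tree_large_center (a point): Centre (half-way up) of the second tallest loose fir tree, sawn from a plain pale 28 mm board, standing upright on a flat foot 28 x 30 mm: 76 mm high in all, 60 mm across its lowest branches, narrowing in three tiers to a blunt tip. x axis across the 28 mm thickness (normal to the two flat sawn faces, by which it is gripped), y along its width, z up; this point is 38 mm above the foot and as far below the tip.
- tree_tallest_center (a point): Centre (half-way up) of the tallest loose fir tree, sawn from a plain pale 28 mm board, standing upright on a flat foot 28 x 30 mm: 90 mm high in all, 70 mm across its lowest branches, narrowing in three tiers to a blunt tip. x axis across the 28 mm thickness (normal to the two flat sawn faces, by which it is gripped), y along its width, z up; this point is 45 mm above the foot and as far below the tip.
- patch_a: Bare-wood glue patch, flat, 32 x 36 mm, on the white top of the fixed plinth (90 x 440 mm board, top 20 mm above the bench); first, next to one end ornament in the row of four patches, all alike, 80 mm apart on the plinth's long middle line. Origin at its centre on the plinth's top; y axis along the plinth towards patch_a's end, x axis across the plinth, z up.
- patch_b: Bare-wood glue patch, flat, 32 x 36 mm, on the white top of the fixed plinth (90 x 440 mm board, top 20 mm above the bench); second in the row of four patches, all alike, 80 mm apart on the plinth's long middle line. Origin at its centre on the plinth's top; y axis along the plinth towards patch_a's end, x axis across the plinth, z up.
- patch_c: Bare-wood glue patch, flat, 32 x 36 mm, on the white top of the fixed plinth (90 x 440 mm board, top 20 mm above the bench); third in the row of four patches, all alike, 80 mm apart on the plinth's long middle line. Origin at its centre on the plinth's top; y axis along the plinth towards patch_a's end, x axis across the plinth, z up.
- patch_d: Bare-wood glue patch, flat, 32 x 36 mm, on the white top of the fixed plinth (90 x 440 mm board, top 20 mm above the bench); fourth, next to the other end ornament in the row of four patches, all alike, 80 mm apart on the plinth's long middle line. Origin at its centre on the plinth's top; y axis along the plinth towards patch_a's end, x axis across the plinth, z up.
- lantern: Turned dark-wood toy lantern post, 85 mm high, round base 34 mm across, amber lantern head 32 mm square, fixed on the plinth 66 mm beyond the end patch at one end of the row (it may be either end; at the other end, the same distance out, is a fixed pile of three little logs, 36 mm wide and 34 mm high). Origin at the centre of its underside, on the plinth's top; axes as the plinth's.
- glue_bottle_center (a point): Centre (half-way up) of a loose white glue bottle with an orange nozzle, 58 mm across, 152 mm high, standing at one side of the work, not to be moved.
Things that resemble listed ones, but are neither listed nor needed, are in the scene too. What is shaped like the part that bears tree_small_center but blue is not meant. What is shaped like the part that bears tree_tallest_center but black is not meant.

How it is judged:
By the outcome, as a careful person would: the job done as asked, in the order asked, and still so for the second after the job is handed in, with the robot touching nothing.
It also fails if it takes over 99 s, if anything falls off the work surface, if the arm or the gripper's body presses on something with over 40 N, if the wrist force passes 120 N, or if a joint passes its speed limit or range.

ROBOT

A 7-joint arm with a two-finger parallel gripper is mounted at the origin on the work surface. World frame = base frame: x ahead of the robot, y to its left, z up, the work surface at z = 0. Lengths are in m, angles in rad, forces in N, time in s.
With the tool pointing down it reaches from about 0.4 to 0.875 m from the base axis. Payload 19.3 kg.
Tool frame: the origin (TCP) lies on the centre line of the jaws, within the pads' length; the fingertips stand 8 mm ahead of it and the grasp point (between the pads) lies 11 mm behind it (bot.tip_extent is the distance from the TCP to the fingertips, in m); x points along the fingers, y is the direction in which the jaws open and shut, and the axes are right-handed (so a half turn about x gives the same grasp; the last joint's range is limited). The gripper opens to 85 mm and grips with 20 to 120 N. Pads are 22 mm wide; open, the fingers measure 114 mm over their backs; the gripper's body (76 mm by 85 mm) begins 54 mm behind the grasp point. The pads swing forward as they close: fully open they stand 13 mm farther back than shut.
Start: joints at [-1.374, 0.521, -0.036, 1.599, 0.021, 1.021, -0.113], TCP at [0.165, 0.603, 0.212] pointing down, gripper open.
Joint ranges: [-2.91, 2.91], [-0.3, 2.13], [-1.5, 1.42], [0.17, 2.43], [-1.26, 4.41], [0.16, 1.93], [-2.52, 2.52]. Speed limits (rad/s): [1.89, 1.89, 2.39, 2.39, 3.01, 3.01, 3.01].

INTERFACE

Orientations are given as [roll, pitch, yaw] about the fixed x, y, z axes, in that order (R = Rz(yaw) Ry(pitch) Rx(roll)).
In Python, from workcell import sensors, imaging, order, bot gives the robot as it stands.
- The arm moves only by the tool arm_command, never from a script. Its argument "commands" is a list of rows, each an object of numbers: "dx", "dy", "dz": the shift along the tool's x, y, z in cm; "twist": the turn about the tool's x in rad. A call has 1 to 12 rows; each row is the pose to reach, as a shift and turn from the pose measured when the call began, along the tool's axes at that moment; what a row does not reach only later rows make up. A row lasts 1/12 s, in which the tool goes at most 41.7 mm and 7.16 degrees, less where a joint would pass 70% of its speed; a pose out of reach is approached as far as the arm can. A call with a gripper value outside its range is refused whole. "grip" is the closure, from -1 (fully open) to 1 (shut), set as the call begins (left out, the last holds). The fingers move at their own pace and stop on an object; "squeeze" is the grip in N (left out, the last holds). Time passes only in rows, so rows that repeat a pose let the fingers close. It gives the time, the measured TCP pose, the force and the opening at its end, in the units of the state.
- sensors.observe(): the state, without advancing time (a new reading comes with each control period).
- imaging.grab_frame(name): name is "scene" or "side" or "wrist"; returns the picture (384x512x3 uint8, red, green, blue); there is no depth.
- imaging.camera_info(name): a dict with "fx", "fy", "cx", "cy" (pixels), "dist_coeffs" ([k1, k2, p1, p2, k3] as OpenCV has them; the pictures are not rectified), "origin" and "attitude" of the camera in the world. Camera axes: x right, y down, z forward; pixel columns grow to the right and rows downward; lengths in m; the calibration is good to about 2 mm. A picture is of the moment at which its call begins: read the wrist's pose just before it. camera_info takes no time and is no camera call; for the wrist camera it gives the pose at the moment of the call.
- order.job_done(): hands the job in, once; it reports no verdict.
The state is a dict: "clock": time; "qpos": joint angles; "qd": joint speeds; "joint_efforts": joint torques, N m; "position": TCP position; "tool_rot": TCP orientation; "force": force on the tool from outside, world axes, zero at the start; "moment": the same for the moment, N m; "grip_width": finger opening in m.
Only numpy, scipy, OpenCV 4.12 (cv2) and the standard library are available. Lean on these libraries where they do the work, as an engineer would, in place of code of your own. Each camera call takes 0.05 s, during which the arm holds its last target.

## Working session

There is one attempt and no reset: what is moved stays moved. The work goes in short steps, Python scripts to look and compute and a tool call to move; the robot and the scene stay as the last step left them, time stands still between calls to the robot, and variables do not carry over. Pictures are saved under pics/ and viewed, and the job is handed in when it is done.

Besides the shell and the picture viewer there is one more tool, called by a JSON object that holds its "method" and its "body". arm_command: Moves the arm, as the interface text tells. Its arguments: {"type":"object","properties":{"commands":{"type":"array"},"grip":{"type":"number"},"squeeze":{"type":"number"}},"required":["commands"]}

```bash
ls; mkdir -p pics
python3 - <<'E'
from workcell import sensors, imaging, order, bot
import cv2
for n in ("scene","side","wrist"):
    im=imaging.grab_frame(n); cv2.imwrite(f"pics/{n}0.png",im[:,:,::-1])
    print(n,imaging.camera_info(n))
print(sensors.observe()); print([a for a in dir(bot) if a[0]!='_'])
E
```

```text
pics
scene {'fx': 353.79812852821584, 'fy': 353.79812852821584, 'cx': 259.44999208948764, 'cy': 191.4170981781308, 'dist_coeffs': array([-0.01246094,  0.        ,  0.        ,  0.        ,  0.        ]), 'origin': array([0.82932887, 0.46066725, 0.73468504]), 'attitude': array([-2.4568834 ,  0.01581123,  2.47452329])}
side {'fx': 473.09734188417804, 'fy': 473.09734188417804, 'cx': 257.1157821303314, 'cy': 186.6672076464209, 'dist_coeffs': array([-0.14027734,  0.        ,  0.        ,  0.        ,  0.        ]), 'origin': array([ 0.31208592, -0.80031833,  0.77919173]), 'attitude': array([-2.2593956 ,  0.02352745, -0.25740326])}
wrist {'fx': 295.07991688838877, 'fy': 295.07991688838877, 'cx': 250.6066498679864, 'cy': 184.28359166191078, 'dist_coeffs': array([-0.03322213,  0.        ,  0.        ,  0.        ,  0.        ]), 'origin': array([0.09576965, 0.62271829, 0.37411082]), 'attitude': array([2.85451806e+00, 2.21617827e-03, 1.30419745e+00])}
{'clock': 0.15, 'qpos': array([-1.37417569,  0.52188023, -0.03630346,  1.59985595,  0.02113955,
        1.02108411, -0.11278986]), 'qd': array([-0.00069679, -0.00123655,  0.00145614, -0.0010437 ,  0.00049334,
       -0.00280456, -0.00133095]), 'joint_efforts': array([ 2.11866682e-03, -9.27391577e+01,  1.98099755e+00, -3.70058584e+01,
        1.80220418e-02,  6.20710445e-03,  6.76467471e-05]), 'position': array([0.16474809, 0.60262753, 0.21136381]), 'tool_rot': array([-1.55176055,  1.56995027, -1.81863613]), 'force': array([ 0.42989081,  0.37911481, -0.69033237]), 'moment': array([ 0.07586491,  0.04475643, -0.00215049]), 'grip_width': 0.08542453849228537}
['IKError', 'tip_extent']
```

View pics/scene0.png

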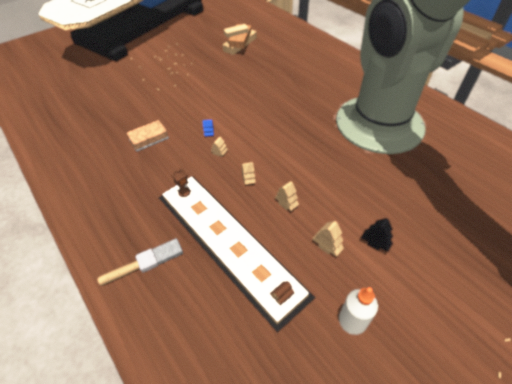

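View pics/side0.png

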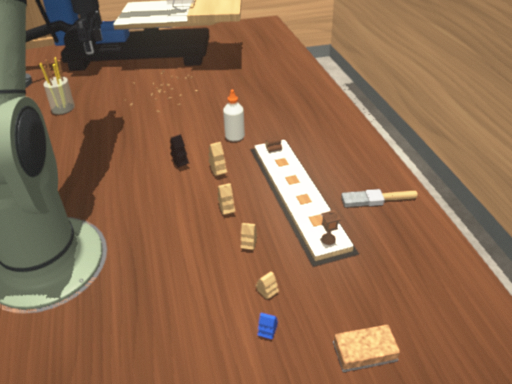

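View pics/wrist0.png

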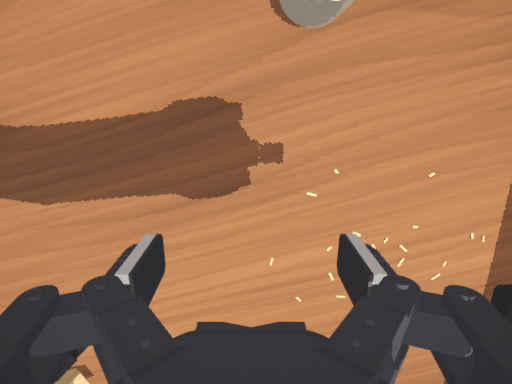

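```bash
cat > h.py <<'E'
import numpy as np, cv2
from scipy.spatial.transform import Rotation as R
from workcell import sensors, imaging, order, bot
def cam(n):
    c=imaging.camera_info(n); K=np.array([[c['fx'],0,c['cx']],[0,c['fy'],c['cy']],[0,0,1]])
    return K,c['dist_coeffs'],np.array(c['origin']),R.from_euler('xyz',c['attitude']).as_matrix()
def unproj(C,px,z):
    K,d,o,M=C; p=cv2.undistortPoints(np.array(px,float).reshape(-1,1,2),K,d)[:,0]
    r=np.c_[p,np.ones(len(p))]@M.T; t=(z-o[2])/r[:,2]; return o+r*t[:,None]
def proj(C,P):
    K,d,o,M=C; P=(np.atleast_2d(np.array(P,float))-o)@M
    return cv2.projectPoints(P,np.zeros(3),np.zeros(3),K,d)[0][:,0]
def crop(im,x0,y0,w,h,s,name):
    cv2.imwrite(name,cv2.resize(im[y0:y0+h,x0:x0+w,::-1],None,fx=s,fy=s,interpolation=cv2.INTER_CUBIC))
E
python3 - <<'E'
from h import *
a=cv2.imread('pics/scene0.png')[:,:,::-1]; b=cv2.imread('pics/side0.png')[:,:,::-1]
crop(a,160,115,200,150,4,'pics/s1.png'); crop(a,155,165,200,165,4,'pics/s2.png')
crop(b,160,125,200,150,4,'pics/d1.png');crop(b,200,215,160,120,5,'pics/d2.png')
E
```

```text
(no output)
```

View pics/s1.png

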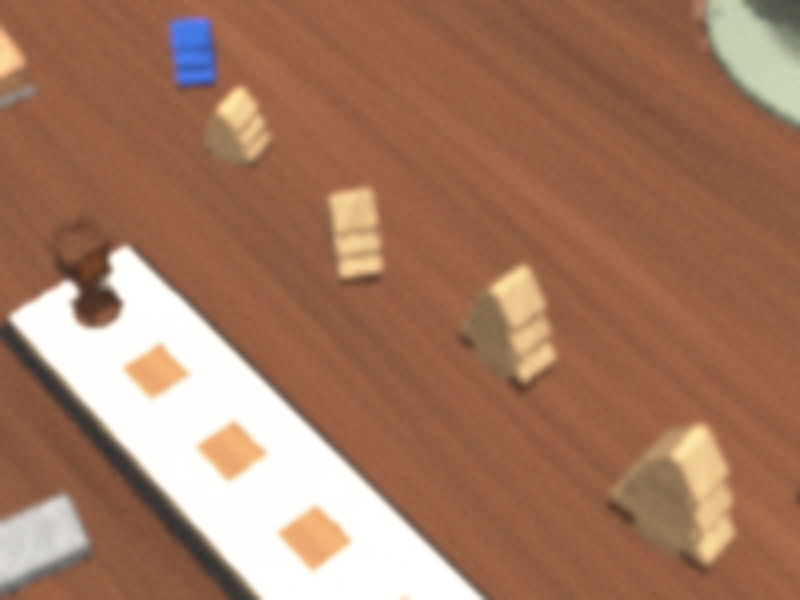

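View pics/s2.png

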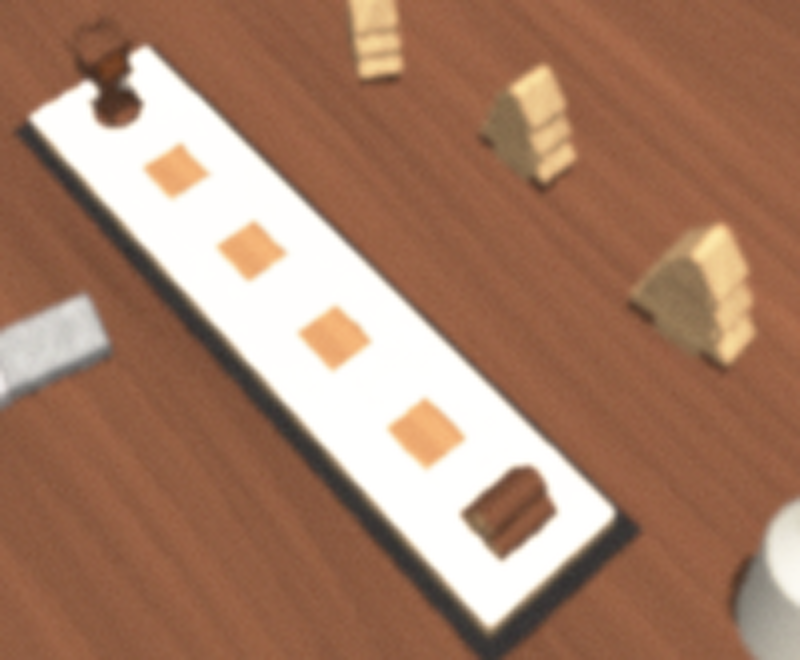

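View pics/d1.png

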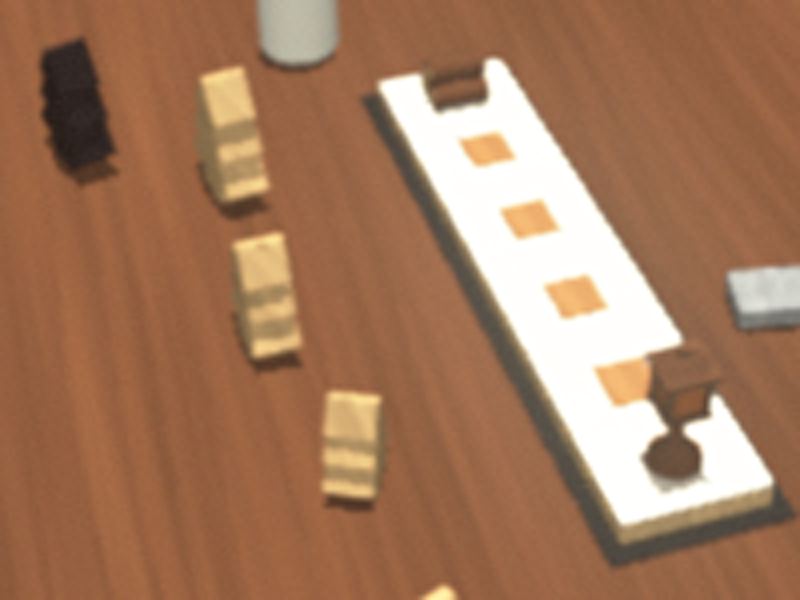

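View pics/d2.png

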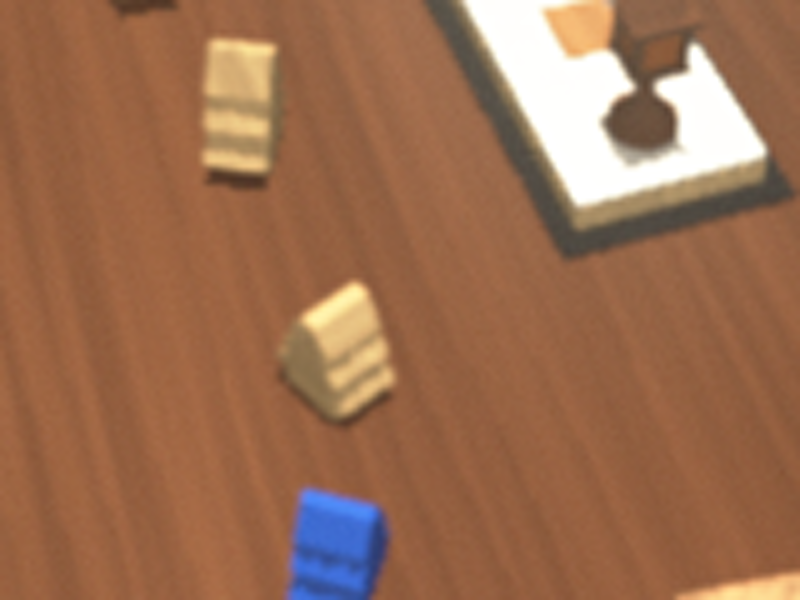

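```bash
cat > m1.py <<'E'
from h import *
S=cam('scene');D=cam('side')
ps=np.array([[176,171],[251,250],[335,338],[427,433]])/4+[155,165]-[.375,.375]
pd=np.array([[627,382],[575,297],[530,219],[487,149]])/4+[160,125]-.375
print('patch scene',unproj(S,ps,.02).round(4)); print('patch side',unproj(D,pd,.02).round(4))
c=np.array([[30,119],[146,46],[614,515],[490,630]])/4+[155,165]-.375
print('corners',unproj(S,c,.02).round(4))
# foot/side face points: bottom edge of side strip
E
python3 m1.py
```

```text
patch scene [[ 0.6288 -0.0605  0.02  ]
 [ 0.6251  0.0187  0.02  ]
 [ 0.6212  0.0995  0.02  ]
 [ 0.6168  0.1793  0.02  ]]
patch side [[ 0.6307 -0.0605  0.02  ]
 [ 0.6263  0.0192  0.02  ]
 [ 0.6236  0.0997  0.02  ]
 [ 0.6192  0.1798  0.02  ]]
corners [[ 0.6807 -0.1566  0.02  ]
 [ 0.5883 -0.1637  0.02  ]
 [ 0.569   0.2778  0.02  ]
 [ 0.6589  0.2832  0.02  ]]
```

```bash
cat > fit.py <<'E'
from h import *
from scipy.optimize import minimize
def model(H,W):
    # outline half-widths (y,z): foot, tiers
    f=.12*H
    P=[(.015,0),(.015,f),(W/2,f),(W/2-.3*W*.35,.42*H),(W*.42,.42*H),(W*.25,.7*H),(W*.3,.7*H),(.006,H)]
    return np.array(P)
def sil(C,H,W,x,y,a,z0,shape=(384,512),s=4):
    P=model(H,W); m=np.zeros((shape[0]*s,shape[1]*s),np.uint8)
    ring=np.r_[P,(P*[-1,1])[::-1]]
    u=np.array([np.cos(a),np.sin(a),0]);v=np.array([-np.sin(a),np.cos(a),0])
    o=np.array([x,y,z0]); f=[]
    for t in(-.014,.014): f.append(proj(C,o+t*u+ring[:,:1]*v+ring[:,1:]*[[0,0,1]]))
    q=lambda p:np.round((p+.5)*s-.5).astype(np.int32)
    for k in f: cv2.fillPoly(m,[q(k)],255)
    n=len(ring)
    for i in range(n):
        j=(i+1)%n; cv2.fillConvexPoly(m,q(np.array([f[0][i],f[0][j],f[1][j],f[1][i]])),255)
    return m
def mask(im):
    h=cv2.cvtColor(np.ascontiguousarray(im),cv2.COLOR_RGB2LAB).astype(int)
    r=im.astype(int)
    return h
def fit(views,H,W,p0,z0=0):
    def cost(p):
        tot=0
        for C,mk in views:
            s=sil(C,H,W,p[0],p[1],p[2],z0)>0
            tot+=1-(s&mk).sum()/(s|mk).sum()
        return tot/len(views)
    best=None
    for a in np.linspace(0,np.pi,6,endpoint=False)if p0[2] is None else [p0[2]]:
        sx=np.array([[p0[0],p0[1],a]]*4)+[[0,0,0],[.008,0,0],[0,.008,0],[0,0,.3]]
        r=minimize(cost,sx[0],method='Nelder-Mead',options=dict(initial_simplex=sx,maxiter=70,xatol=1e-4,fatol=1e-4))
        if best is None or r.fun<best.fun: best=r
    return best
E
cat > m2.py <<'E'
from fit import *
views=[]
ims={n:cv2.imread(f'pics/{n}0.png')[:,:,::-1] for n in('scene','side')}
for n in ims:
    r=ims[n].astype(int); print(n)
    for p in ([(240,460//1)] if 0 else []): pass
pts={'scene':[(219,147),(249,174),(288,196),(329,239)],'side':[(268,286),(248,237),(227,200),(218,160)]}
for n in ims:
    for x,y in pts[n]: print(n,ims[n][y,x],ims[n][y-4:y+5:4,x-4:x+5:4].reshape(-1,3).tolist())
    print('wood',ims[n][200,350 if n=='side' else 180],ims[n][215,180])
E
python3 m2.py
```

```text
scene
side
scene [201 163 117] [[227, 185, 132], [240, 207, 147], [213, 167, 121], [152, 122, 89], [201, 163, 117], [233, 195, 140], [151, 121, 89], [161, 130, 95], [220, 179, 129]]
scene [232 193 139] [[239, 203, 145], [224, 185, 131], [221, 174, 125], [212, 171, 124], [232, 193, 139], [226, 183, 132], [209, 169, 121], [200, 161, 115], [197, 159, 114]]
scene [203 163 117] [[148, 120, 85], [235, 200, 144], [226, 187, 133], [133, 107, 77], [203, 163, 117], [205, 165, 117], [134, 109, 79], [211, 170, 122], [232, 195, 140]]
scene [133 108  78] [[139, 113, 81], [143, 116, 84], [233, 194, 137], [140, 113, 84], [133, 108, 78], [191, 153, 111], [143, 115, 84], [142, 113, 83], [180, 145, 105]]
wood [255 254 253] [171 156 139]
side [176 143  97] [[227, 187, 124], [231, 193, 129], [210, 168, 114], [166, 134, 90], [176, 143, 97], [233, 195, 132], [148, 120, 82], [234, 196, 131], [175, 142, 96]]
side [186 151 103] [[220, 179, 121], [213, 172, 118], [230, 191, 126], [207, 166, 112], [186, 151, 103], [170, 139, 93], [198, 160, 108], [226, 185, 126], [229, 189, 127]]
side [183 149 101] [[225, 185, 124], [197, 160, 110], [189, 152, 104], [154, 125, 86], [183, 149, 101], [224, 183, 124], [212, 173, 116], [205, 165, 111], [193, 156, 106]]
side [177 146  99] [[198, 162, 108], [173, 141, 96], [160, 129, 88], [154, 124, 85], [177, 146, 99], [222, 181, 121], [167, 136, 92], [220, 177, 121], [189, 153, 103]]
wood [221 222 215] [165 103  67]
```

```bash
cat > m2.py <<'E'
from fit import *
pts={'scene':[(219,147),(249,174),(288,196),(331,239)],'side':[(268,286),(248,237),(227,200),(218,160)]}
def tmask(im,seed):
    r=im.astype(float)+1e-3
    m=((r[...,1]/r[...,0]>.71)&(r[...,2]/r[...,0]<.8)&(r[...,0]>60)).astype(np.uint8)
    n,l=cv2.connectedComponents(m); k=l[seed[1]-2:seed[1]+3,seed[0]-2:seed[0]+3].ravel(); k=np.bincount(k[k>0]).argmax()
    return l==k
if __name__=='__main__':
    ims={n:cv2.imread(f'pics/{n}0.png')[:,:,::-1] for n in('scene','side')}
    Cs={n:cam(n) for n in ims}
    dims=[(.048,.042),(.062,.05),(.076,.06),(.09,.07)]
    ov={n:ims[n].copy() for n in ims}
    for i in range(4):
        vs=[]
        for n in ims:
            mk=tmask(ims[n],pts[n][i]); vs.append((Cs[n],cv2.resize(mk.astype(np.uint8),None,fx=4,fy=4,interpolation=cv2.INTER_LINEAR)>0))
        p=unproj(Cs['side'],[pts['side'][i]],.03)[0]
        r=fit(vs,*dims[i],[p[0],p[1],None]); print(i,r.x.round(4),np.degrees(r.x[2]).round(1),r.fun.round(3),[int(v[1].sum()/16) for v in vs])
        for n in ims:
            s=cv2.resize(sil(Cs[n],*dims[i],*r.x,0),(512,384),interpolation=cv2.INTER_AREA)
            cs,_=cv2.findContours((s>127).astype(np.uint8),0,2); o=ov[n]; cv2.drawContours(o,cs,-1,(255,0,0),1)
    a=cv2.resize(ov['scene'][115:265,160:360],None,fx=4,fy=4); cv2.imwrite('pics/ov1.png',a[:,:,::-1])
    a=cv2.resize(ov['side'][125:325,170:330],None,fx=3,fy=3); cv2.imwrite('pics/ov2.png',a[:,:,::-1])
E
time python3 m2.py
```

```text
0 [ 0.4678 -0.211   0.4205] 24.1 0.077 [237, 441]
1 [ 0.4646 -0.0711  2.7097] 155.3 0.074 [273, 412]
2 [0.44  0.058 0.073] 4.2 0.08 [481, 447]
3 [0.4493 0.2149 3.3039] 189.3 0.072 [747, 489]
real	0m34.510s
user	0m33.497s
sys	0m0.483s
```

View pics/ov1.png

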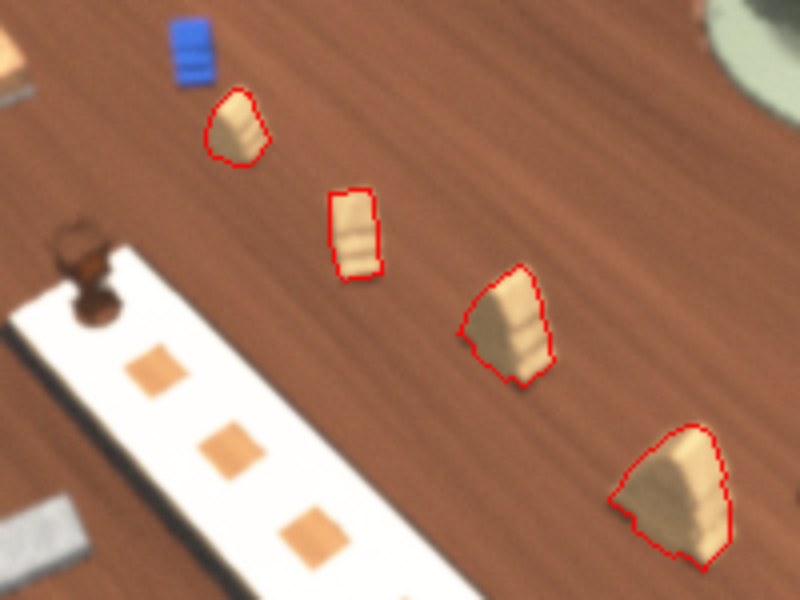

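View pics/ov2.png

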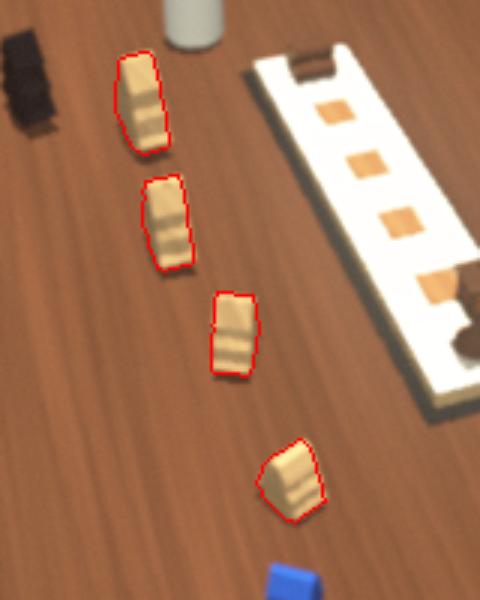

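```bash
cat > go.py <<'E'
from h import *
import sys
# usage: go.py x y z normal_yaw_deg -> tool-frame cm shift and twist
s=sensors.observe(); M=R.from_euler('xyz',s['tool_rot']).as_matrix(); p=s['position']
print('clock',s['clock'],'pos',p.round(4),'F',s['force'].round(1),'w',round(s['grip_width'],4))
if '-v' in sys.argv: print(M.round(4), s['qpos'].round(2))
x,y,z,a=map(float,sys.argv[1:5])
d=M.T@(np.array([x,y,z])-p)*100
ya=np.degrees(np.arctan2(M[1,1],M[0,1])); za=np.degrees
# twist about tool x (down): positive twist -> rotates jaw about world -z
t=(-(a-ya)+90)%180-90
print('jaw yaw',ya.round(2),'d(cm)',d.round(2),'twist',np.radians(t).round(4), 'rows',np.linalg.norm(d)/4.17, abs(t)/7.16)
E
python3 go.py .4493 .2149 .20 9.3 -v; python3 -c "
from h import *
print(unproj(cam('side'),[(180,163),(234,138)],0.0),unproj(cam('scene'),[(378,250),(355,331)],0.0))"
```

```text
clock 0.15 pos [0.1647 0.6026 0.2114] F [ 0.4  0.4 -0.7] w 0.0854
[[-2.000e-04  2.637e-01  9.646e-01]
 [-8.000e-04  9.646e-01 -2.637e-01]
 [-1.000e+00 -8.000e-04  0.000e+00]] [-1.37  0.52 -0.04  1.6   0.02  1.02 -0.11]
jaw yaw 74.71 d(cm) [  1.16 -29.9   37.67] twist 1.1416 rows 11.536531107698366 9.135356817939096
[[0.35530958 0.2814521  0.        ]
 [0.52742506 0.35997108 0.        ]] [[0.36051227 0.29716395 0.        ]
 [0.54251966 0.3902894  0.        ]]
```

{"method": "arm_command", "body": {"commands": [{"dx":1.2,"dy":-29.9,"dz":37.7,"twist":1.14},{"dx":1.2,"dy":-29.9,"dz":37.7,"twist":1.14},{"dx":1.2,"dy":-29.9,"dz":37.7,"twist":1.14},{"dx":1.2,"dy":-29.9,"dz":37.7,"twist":1.14},{"dx":1.2,"dy":-29.9,"dz":37.7,"twist":1.14},{"dx":1.2,"dy":-29.9,"dz":37.7,"twist":1.14},{"dx":1.2,"dy":-29.9,"dz":37.7,"twist":1.14},{"dx":1.2,"dy":-29.9,"dz":37.7,"twist":1.14},{"dx":1.2,"dy":-29.9,"dz":37.7,"twist":1.14},{"dx":1.2,"dy":-29.9,"dz":37.7,"twist":1.14},{"dx":1.2,"dy":-29.9,"dz":37.7,"twist":1.14},{"dx":1.2,"dy":-29.9,"dz":37.7,"twist":1.14}], "grip": -0.4}}

```text
clock: 1.15
position: [0.4515, 0.2107, 0.1997]
tool_rot: [0.143, 1.569, -1.267]
force: [0.6, -0.0, 0.0]
grip_width: 0.0596
```

```bash
python3 go.py .4493 .2149 .20 9.3 -v
python3 - <<'E'
from h import *
crop(imaging.grab_frame('wrist'),0,0,512,384,1.5,'pics/w1.png')
E
```

```text
clock 1.15 pos [0.4515 0.2107 0.1997] F [ 0.6 -0.   0. ] w 0.0596
[[ 5.000e-04  9.871e-01  1.598e-01]
 [-1.700e-03  1.598e-01 -9.871e-01]
 [-1.000e+00  3.000e-04  1.800e-03]] [-0.82  0.35  0.34  1.95 -0.15  0.86 -0.24]
jaw yaw 9.2 d(cm) [-0.03 -0.15 -0.45] twist -0.0018 rows 0.11347457383157467 0.01429068795248323
```

View pics/w1.png

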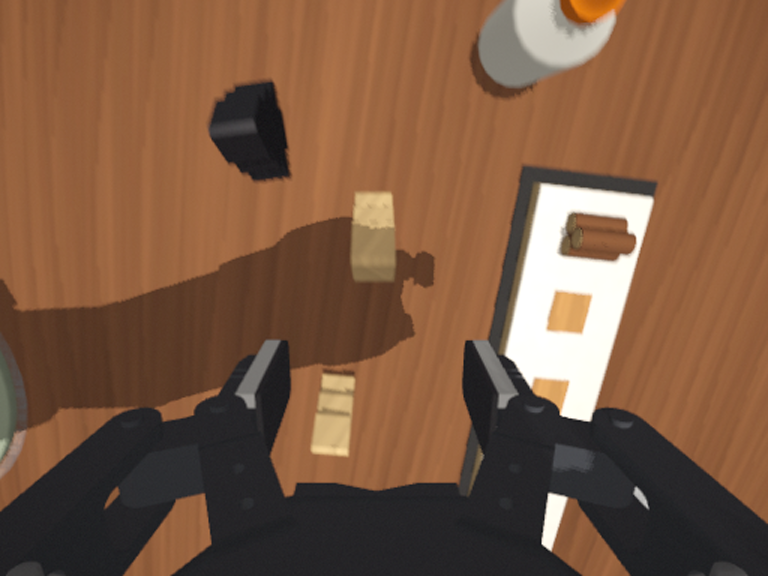

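```bash
cat > wov.py <<'E'
from fit import *
import sys
def overlay(trees,name,rect=True):
    C=cam('wrist'); im=imaging.grab_frame('wrist'); o=cv2.resize(im,None,fx=1.5,fy=1.5)[:,:,::-1].copy()
    for t in trees:
        s=cv2.resize(sil(C,*t,0 if len(t)==5 else 0),(768,576)) if len(t)==5 else cv2.resize(sil(C,*t),(768,576))
        cs,_=cv2.findContours((s>127).astype(np.uint8),0,2); cv2.drawContours(o,cs,-1,(0,0,255),1)
    a=np.radians(2.8)
    for x,y in PT:
        u=np.array([np.cos(a),np.sin(a),0])*.016; v=np.array([-np.sin(a),np.cos(a),0])*.018; c=np.array([x,y,.02])
        q=proj(C,[c+u+v,c+u-v,c-u-v,c-u+v])*1.5+.25
        cv2.polylines(o,[np.round(q).astype(np.int32)],True,(255,0,0),1)
    cv2.imwrite(name,o)
PT=[(.6298,-.0603),(.6259,.0196),(.6220,.0995),(.6181,.1794)]
T=[(.048,.042,.4678,-.211,.4205),(.062,.05,.4646,-.0711,2.7097),(.076,.06,.44,.058,.073),(.09,.07,.4493,.2149,.1623)]
E
python3 -c "
from wov import *
overlay(T,'pics/w2.png')"
```

```text
(no output)
```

View pics/w2.png

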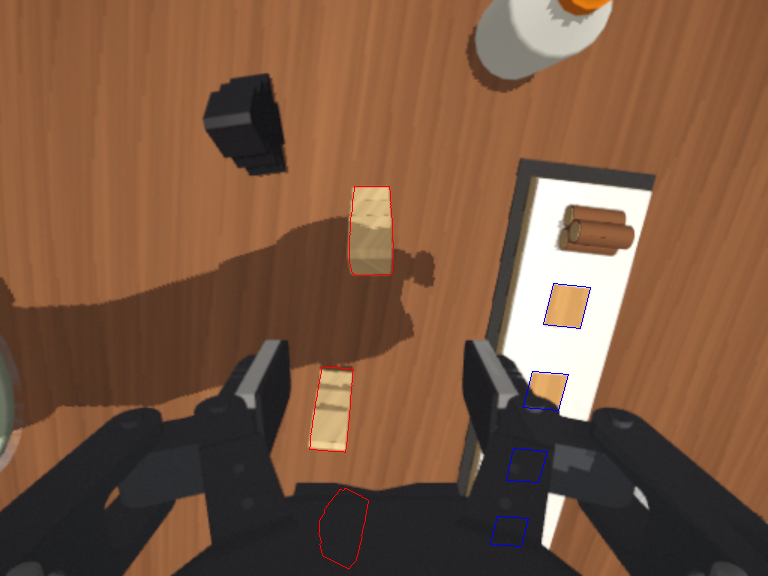

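```bash
python3 go.py .4493 .2149 .037 9.3
```

```text
clock 1.25 pos [0.4516 0.2109 0.1996] F [-0.2  1.8 -0. ] w 0.06
jaw yaw 9.06 d(cm) [16.26 -0.17 -0.46] twist -0.0042 rows 3.9018737056851203 0.0333967084909066
```

{"method": "arm_command", "body": {"commands": [{"dx":0,"dy":-0.17,"dz":-0.46,"twist":-0.004},{"dx":4,"dy":-0.17,"dz":-0.46,"twist":-0.004},{"dx":7,"dy":-0.17,"dz":-0.46,"twist":-0.004},{"dx":10,"dy":-0.17,"dz":-0.46,"twist":-0.004},{"dx":13,"dy":-0.17,"dz":-0.46,"twist":-0.004},{"dx":15.3,"dy":-0.17,"dz":-0.46,"twist":-0.004},{"dx":16.26,"dy":-0.17,"dz":-0.46,"twist":-0.004},{"dx":16.26,"dy":-0.17,"dz":-0.46,"twist":-0.004},{"dx":16.26,"dy":-0.17,"dz":-0.46,"twist":-0.004}]}}

```text
clock: 2.0
position: [0.4492, 0.2155, 0.0375]
tool_rot: [-0.0, 1.569, -1.408]
force: [0.5, -0.5, 1.3]
grip_width: 0.06
```

```bash
python3 go.py .4493 .2149 .037 9.3
```

```text
clock 2.0 pos [0.4492 0.2155 0.0375] F [ 0.5 -0.5  1.3] w 0.06
jaw yaw 9.33 d(cm) [0.05 0.   0.06] twist 0.0005 rows 0.01934239417311844 0.00437723697867713
```

{"method": "arm_command", "body": {"commands": [{"dz":0.06},{"dz":0.06},{"dz":0.06},{"dz":0.06},{"dz":0.06},{"dz":0.06}], "grip": 1, "squeeze": 45}}

```text
validation failed for argument at $.co...
```

```bash
python3 go.py .4493 .2149 .037 9.3; python3 go.py .6298 -.0603 .16 2.8
```

```text
clock 2.0 pos [0.4492 0.2155 0.0375] F [ 0.5 -0.5  1.3] w 0.06
jaw yaw 9.33 d(cm) [0.05 0.   0.06] twist 0.0005 rows 0.01934239417311844 0.00437723697867713
clock 2.0 pos [0.4492 0.2155 0.0375] F [ 0.5 -0.5  1.3] w 0.06
jaw yaw 9.33 d(cm) [-12.19  13.35  30.17] twist 0.114 rows 8.433632171577974 0.9121984660289565
```

All keys are needed, it seems.

{"method": "arm_command", "body": {"commands": [{"dx":0.05,"dy":0,"dz":0.06,"twist":0},{"dx":0.05,"dy":0,"dz":0.06,"twist":0},{"dx":0.05,"dy":0,"dz":0.06,"twist":0},{"dx":0.05,"dy":0,"dz":0.06,"twist":0},{"dx":0.05,"dy":0,"dz":0.06,"twist":0},{"dx":0.05,"dy":0,"dz":0.06,"twist":0}], "grip": 1, "squeeze": 45}}

```text
clock: 2.5
position: [0.4497, 0.2153, 0.038]
tool_rot: [0.9, 1.569, -0.508]
force: [-2.3, 0.6, 11.4]
grip_width: 0.0268
```

```bash
python3 go.py .4493 .2149 .16 9.3; python3 go.py .6298 -.0603 .16 2.8
```

```text
clock 2.5 pos [0.4497 0.2153 0.038 ] F [-2.3  0.6 11.4] w 0.0268
jaw yaw 9.33 d(cm) [-12.2   -0.03   0.05] twist 0.0005 rows 2.926394405537823 0.004349638121238609
clock 2.5 pos [0.4497 0.2153 0.038 ] F [-2.3  0.6 11.4] w 0.0268
jaw yaw 9.33 d(cm) [-12.15  13.32  30.13] twist 0.114 rows 8.420700572966886 0.912170867171518
```

{"method": "arm_command", "body": {"commands": [{"dx":-4,"dy":0,"dz":0,"twist":0},{"dx":-8,"dy":0,"dz":0,"twist":0},{"dx":-11.5,"dy":1.0,"dz":2.5,"twist":0},{"dx":-12.1,"dy":2.5,"dz":5.5,"twist":0.05},{"dx":-12.1,"dy":4,"dz":9,"twist":0.114},{"dx":-12.1,"dy":5.6,"dz":12.6,"twist":0.114},{"dx":-12.1,"dy":7.2,"dz":16.3,"twist":0.114},{"dx":-12.1,"dy":8.8,"dz":20,"twist":0.114},{"dx":-12.1,"dy":10.4,"dz":23.6,"twist":0.114},{"dx":-12.1,"dy":12,"dz":27.2,"twist":0.114},{"dx":-12.1,"dy":13.1,"dz":29.6,"twist":0.114},{"dx":-12.1,"dy":13.3,"dz":30.1,"twist":0.114}]}}

```text
clock: 3.5
position: [0.6311, -0.0654, 0.1598]
tool_rot: [0.68, 1.567, -0.847]
force: [-1.3, -0.9, -0.8]
grip_width: 0.0274
```

```bash
python3 go.py .6298 -.0603 .0585 2.8 -v;  python3 - <<'E'
from h import *
crop(imaging.grab_frame('scene'),100,60,256,192,3,'pics/s3.png')
crop(imaging.grab_frame('wrist'),0,0,512,384,1.5,'pics/w3.png')
E
```

```text
clock 3.5 pos [ 0.6311 -0.0654  0.1598] F [-1.3 -0.9 -0.8] w 0.0274
[[ 0.0027  0.999   0.044 ]
 [-0.0031  0.044  -0.999 ]
 [-1.      0.0026  0.0032]] [-0.23  0.62  0.36  1.64 -0.26  0.93  0.27]
jaw yaw 2.52 d(cm) [10.13 -0.13 -0.54] twist -0.0048 rows 2.4335443934089835 0.038629240596821934
```

View pics/s3.png

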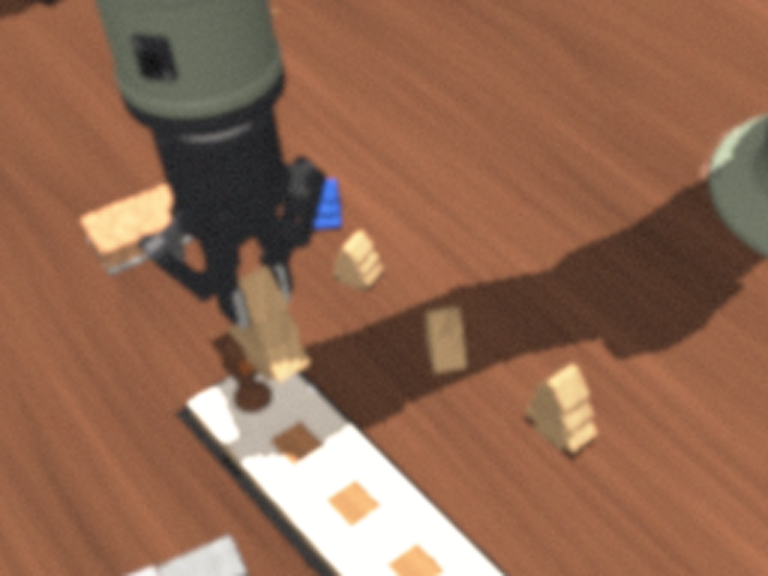

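View pics/w3.png

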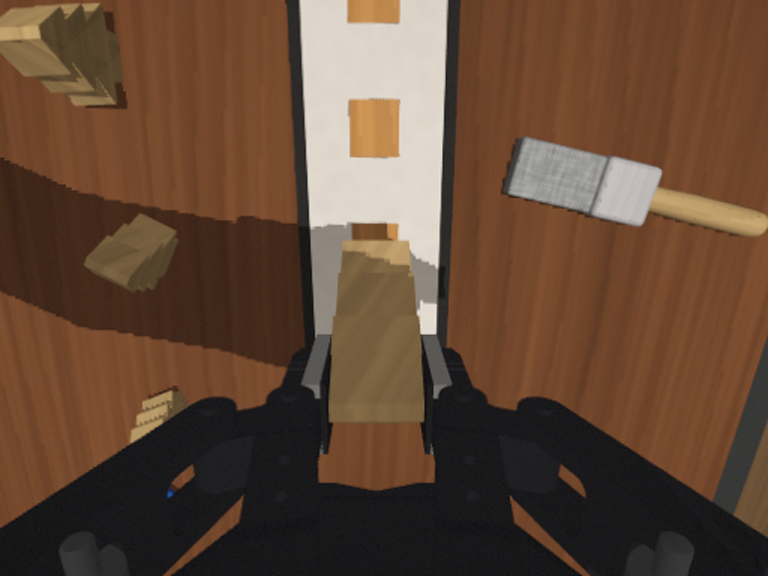

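```bash
python3 go.py .6298 -.0603 .0585 2.8;python3 -c "
from wov import *
p=sensors.observe()['position']
overlay([(.09,.07,p[0],p[1],np.radians(2.6),p[2]-.038)],'pics/w4.png')"
```

```text
clock 3.6 pos [ 0.6297 -0.0616  0.1595] F [-1.   0.9 -0.7] w 0.0274
jaw yaw 2.67 d(cm) [10.1   0.   -0.14] twist -0.0023 rows 2.4223201368833855 0.018438878706660704
```

View pics/w4.png

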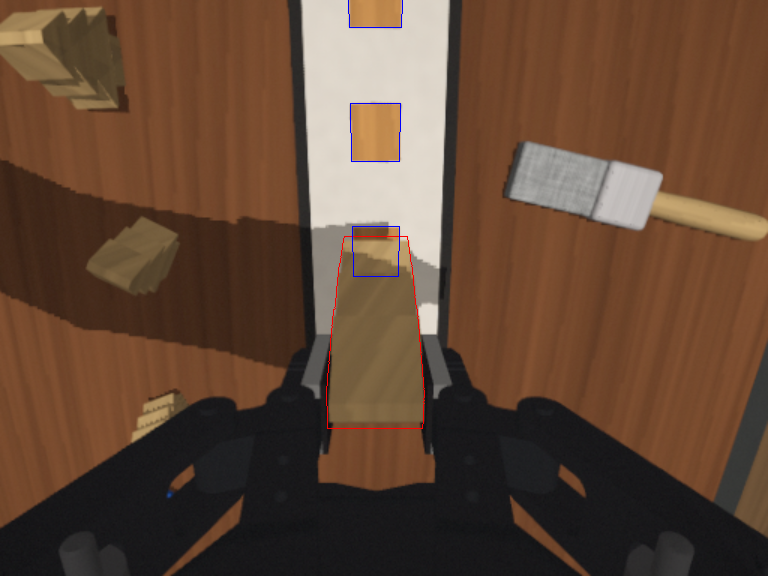

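```bash
python3 -c "
import cv2
a=cv2.imread('pics/w4.png')[90:290,290:470]; cv2.imwrite('pics/w4z.png',cv2.resize(a,None,fx=3,fy=3))"
```

```text
(no output)
```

View pics/w4z.png

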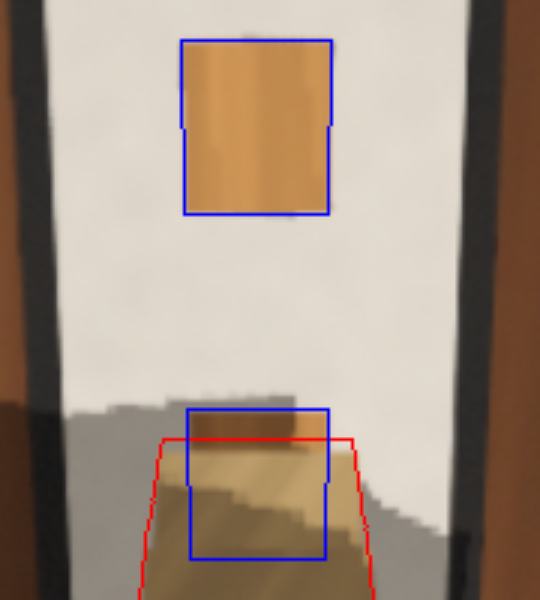

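{"method": "arm_command", "body": {"commands": [{"dx":3,"dy":0,"dz":-0.14,"twist":-0.002},{"dx":6,"dy":0,"dz":-0.14,"twist":-0.002},{"dx":8,"dy":0,"dz":-0.14,"twist":-0.002},{"dx":9.2,"dy":0,"dz":-0.14,"twist":-0.002},{"dx":9.8,"dy":0,"dz":-0.14,"twist":-0.002},{"dx":10.1,"dy":0,"dz":-0.14,"twist":-0.002},{"dx":10.1,"dy":0,"dz":-0.14,"twist":-0.002},{"dx":10.1,"dy":0,"dz":-0.14,"twist":-0.002},{"dx":10.1,"dy":0,"dz":-0.14,"twist":-0.002}]}}

```text
clock: 4.4
position: [0.6299, -0.0586, 0.0596]
tool_rot: [1.334, 1.568, -0.186]
force: [0.4, 0.1, -0.5]
grip_width: 0.0274
```

```bash
python3 go.py .6298 -.0603 .0575 2.8
```

```text
clock 4.4 pos [ 0.6299 -0.0586  0.0596] F [ 0.4  0.1 -0.5] w 0.0274
jaw yaw 2.88 d(cm) [ 0.21 -0.02  0.17] twist 0.0014 rows 0.06549771408161364 0.011585728221472932
```

{"method": "arm_command", "body": {"commands": [{"dx":0,"dy":-0.02,"dz":0.17,"twist":0},{"dx":0.05,"dy":-0.02,"dz":0.17,"twist":0},{"dx":0.1,"dy":-0.02,"dz":0.17,"twist":0},{"dx":0.15,"dy":-0.02,"dz":0.17,"twist":0},{"dx":0.18,"dy":-0.02,"dz":0.17,"twist":0}]}}

```text
clock: 4.82
position: [0.6299, -0.0603, 0.058]
tool_rot: [1.381, 1.568, -0.14]
force: [-2.7, 0.1, 9.9]
grip_width: 0.0272
```

```bash
python3 go.py .6298 -.0603 .0575 2.8
python3 - <<'E'
from h import *
crop(imaging.grab_frame('scene'),130,120,160,120,5,'pics/s4.png')
crop(imaging.grab_frame('side'),230,150,160,120,5,'pics/d4.png')
E
```

```text
clock 4.8167 pos [ 0.6299 -0.0603  0.058 ] F [-2.7  0.1  9.9] w 0.0272
jaw yaw 2.88 d(cm) [ 0.05 -0.01  0.  ] twist 0.0013 rows 0.012711164164507328 0.010704572597747854
```

View pics/s4.png

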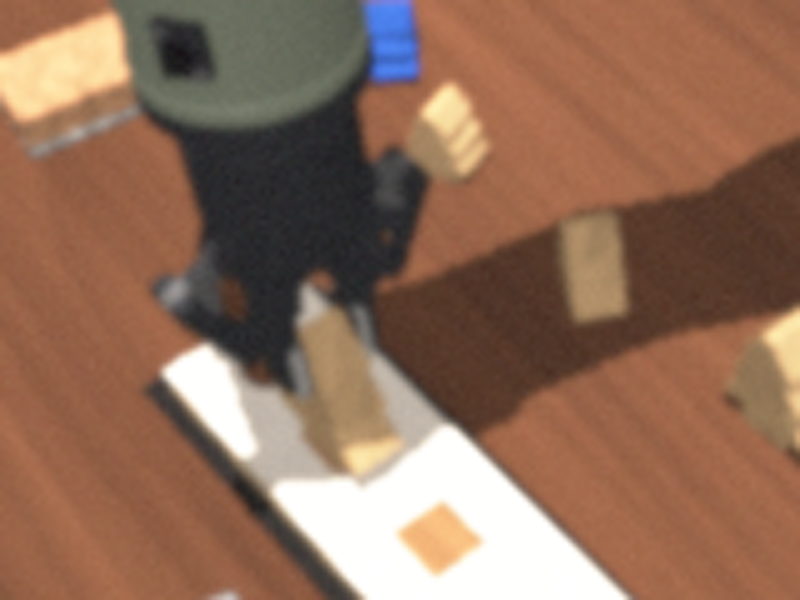

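View pics/d4.png

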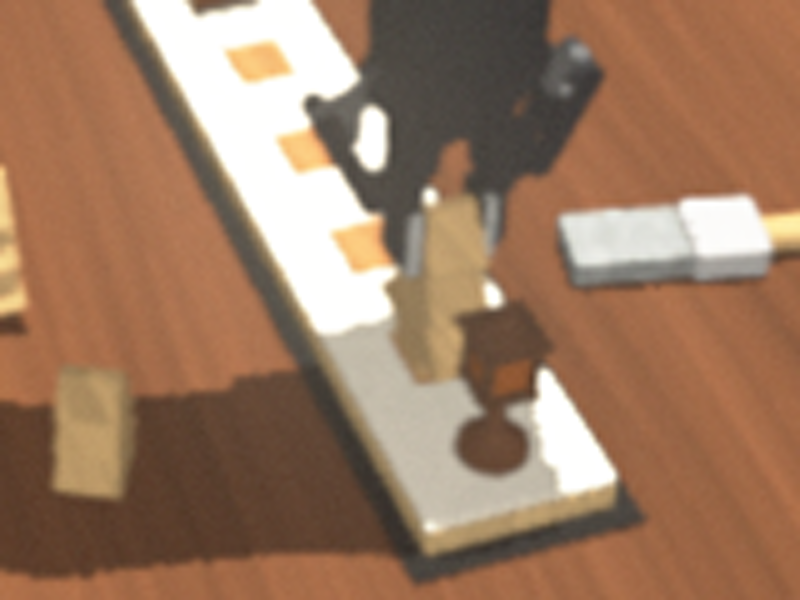

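{"method": "arm_command", "body": {"commands": [{"dx":0,"dy":0,"dz":0,"twist":0},{"dx":0,"dy":0,"dz":0,"twist":0},{"dx":0,"dy":0,"dz":0,"twist":0},{"dx":0,"dy":0,"dz":0,"twist":0},{"dx":-1,"dy":0,"dz":0,"twist":0},{"dx":-4,"dy":0,"dz":0,"twist":0},{"dx":-8,"dy":0,"dz":0,"twist":0},{"dx":-12,"dy":0,"dz":0,"twist":0},{"dx":-14,"dy":0,"dz":0,"twist":0},{"dx":-14,"dy":0,"dz":0,"twist":0}], "grip": -0.4}}

```text
clock: 5.75
position: [0.6316, -0.0607, 0.2039]
tool_rot: [1.482, 1.561, -0.039]
force: [0.6, 0.2, -0.1]
grip_width: 0.0603
```

```bash
python3 go.py .44 .058 .185 4.2;python3 -c "
from wov import *
overlay([(.09,.07,.6298,-.0603,np.radians(2.8),.02)],'pics/w5.png')"
```

```text
clock 5.75 pos [ 0.6316 -0.0607  0.2039] F [ 0.6  0.2 -0.1] w 0.0603
jaw yaw 2.86 d(cm) [  1.69 -18.56 -12.81] twist -0.0235 rows 5.423229558925973 0.1876647577370853
```

View pics/w5.png

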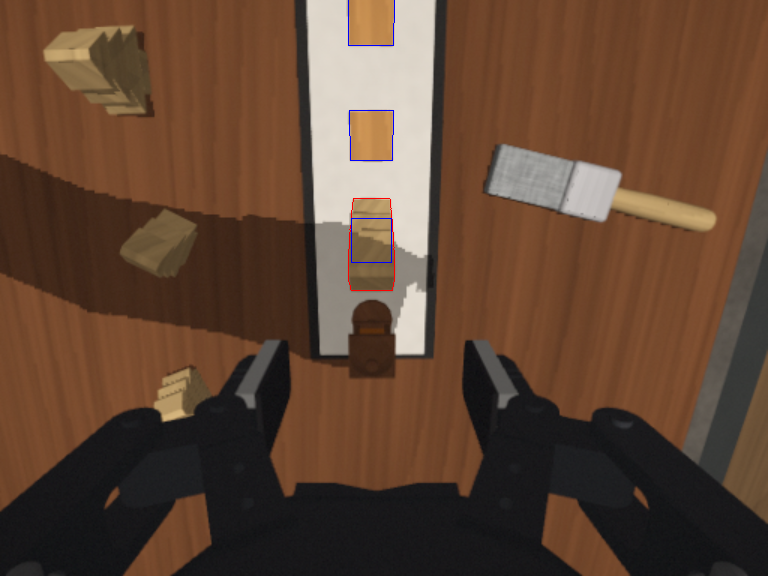

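{"method": "arm_command", "body": {"commands": [{"dx":0.5,"dy":-3,"dz":-2,"twist":0},{"dx":1,"dy":-6.3,"dz":-4.3,"twist":-0.02},{"dx":1.7,"dy":-9.6,"dz":-6.6,"twist":-0.023},{"dx":1.7,"dy":-12.9,"dz":-8.9,"twist":-0.023},{"dx":1.7,"dy":-16.2,"dz":-11.2,"twist":-0.023},{"dx":1.7,"dy":-18.3,"dz":-12.6,"twist":-0.023},{"dx":1.7,"dy":-18.6,"dz":-12.8,"twist":-0.023},{"dx":1.7,"dy":-18.6,"dz":-12.8,"twist":-0.023},{"dx":1.7,"dy":-18.6,"dz":-12.8,"twist":-0.023},{"dx":1.7,"dy":-18.6,"dz":-12.8,"twist":-0.023}]}}

```text
clock: 6.63
position: [0.4394, 0.0575, 0.1828]
tool_rot: [1.423, 1.563, -0.076]
force: [-0.7, -0.4, -0.2]
grip_width: 0.0595
```

```bash
python3 go.py .44 .058 .03 4.2;python3 -c "
from wov import *
overlay(T,'pics/w6.png')"; python3 go.py .44 .058 .03 4.2
```

```text
clock 6.6333 pos [0.4394 0.0575 0.1828] F [-0.7 -0.4 -0.2] w 0.0595
jaw yaw 4.14 d(cm) [15.28 -0.05 -0.06] twist -0.0011 rows 3.6640165171094248 0.00848679280563192
clock 6.6833 pos [0.4393 0.0575 0.1827] F [ 0.2 -0.2 -0.6] w 0.0595
jaw yaw 4.12 d(cm) [15.27 -0.04 -0.07] twist -0.0014 rows 3.6613459117485463 0.01091917033885356
```

View pics/w6.png

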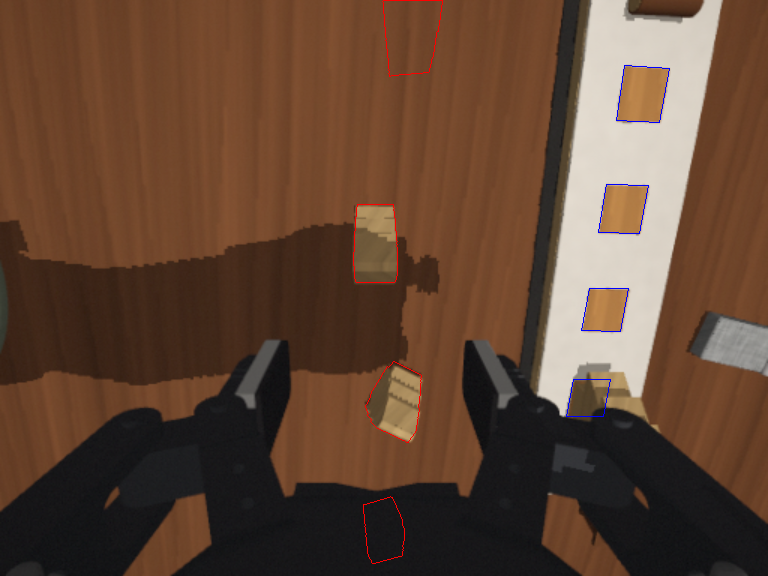

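{"method": "arm_command", "body": {"commands": [{"dx":3.5,"dy":-0.04,"dz":-0.07,"twist":0},{"dx":7,"dy":-0.04,"dz":-0.07,"twist":0},{"dx":10.5,"dy":-0.04,"dz":-0.07,"twist":0},{"dx":13.5,"dy":-0.04,"dz":-0.07,"twist":0},{"dx":14.8,"dy":-0.04,"dz":-0.07,"twist":0},{"dx":15.2,"dy":-0.04,"dz":-0.07,"twist":0},{"dx":15.2,"dy":-0.04,"dz":-0.07,"twist":0},{"dx":15.2,"dy":-0.04,"dz":-0.07,"twist":0},{"dx":15.2,"dy":-0.04,"dz":-0.07,"twist":0}]}}

```text
clock: 7.43
position: [0.4408, 0.058, 0.0317]
tool_rot: [1.465, 1.562, -0.034]
force: [0.3, -0.3, -0.0]
grip_width: 0.0598
```

```bash
python3 go.py .44 .058 .03 4.2
```

```text
clock 7.4333 pos [0.4408 0.058  0.0317] F [ 0.3 -0.3 -0. ] w 0.0598
jaw yaw 4.1 d(cm) [ 0.17 -0.08 -0.01] twist -0.0017 rows 0.04498356847040134 0.01340092929488056
```

{"method": "arm_command", "body": {"commands": [{"dx":0.1,"dy":-0.08,"dz":0,"twist":0},{"dx":0.1,"dy":-0.08,"dz":0,"twist":0},{"dx":0.1,"dy":-0.08,"dz":0,"twist":0},{"dx":0.1,"dy":-0.08,"dz":0,"twist":0},{"dx":0.1,"dy":-0.08,"dz":0,"twist":0},{"dx":0.1,"dy":-0.08,"dz":0,"twist":0}], "grip": 1, "squeeze": 45}}

```text
clock: 7.93
position: [0.4404, 0.0582, 0.0314]
tool_rot: [1.526, 1.561, 0.028]
force: [-0.9, 0.7, 13.3]
grip_width: 0.0274
```

```bash
python3 go.py .6259 .0196 .16 2.8
```

```text
clock 7.9333 pos [0.4404 0.0582 0.0314] F [-0.9  0.7 13.3] w 0.0274
jaw yaw 4.12 d(cm) [-12.67  18.35   5.19] twist 0.023 rows 5.491324360936544 0.18396968261436134
```

{"method": "arm_command", "body": {"commands": [{"dx":-4,"dy":0,"dz":0,"twist":0},{"dx":-8,"dy":0.5,"dz":0,"twist":0},{"dx":-11.5,"dy":2,"dz":0.5,"twist":0.01},{"dx":-12.6,"dy":5,"dz":1.4,"twist":0.023},{"dx":-12.6,"dy":8.5,"dz":2.4,"twist":0.023},{"dx":-12.6,"dy":12,"dz":3.4,"twist":0.023},{"dx":-12.6,"dy":15.5,"dz":4.4,"twist":0.023},{"dx":-12.6,"dy":17.8,"dz":5,"twist":0.023},{"dx":-12.6,"dy":18.3,"dz":5.2,"twist":0.023},{"dx":-12.6,"dy":18.3,"dz":5.2,"twist":0.023},{"dx":-12.6,"dy":18.3,"dz":5.2,"twist":0.023}]}}

```text
clock: 8.85
position: [0.6245, 0.0194, 0.1591]
tool_rot: [1.547, 1.562, 0.025]
force: [-1.0, 0.3, -0.5]
grip_width: 0.0269
```

```bash
python3 go.py .6259 .0196 .053 2.8;python3 -c "
from wov import *
p=sensors.observe()['position']
overlay([(.09,.07,.6298,-.0603,np.radians(2.8),.02),(.076,.06,p[0],p[1],np.radians(2.8),p[2]-.0314)],'pics/w7.png')"; python3 go.py .6259 .0196 .053 2.8
```

```text
clock 8.85 pos [0.6245 0.0194 0.1591] F [-1.   0.3 -0.5] w 0.0269
jaw yaw 2.78 d(cm) [ 1.061e+01  4.000e-02 -1.000e-02] twist -0.0003 rows 2.5441247870102073 0.0024364377845756415
clock 8.9 pos [0.6243 0.0197 0.1592] F [ 0.3 -0.7 -0.3] w 0.0273
jaw yaw 2.81 d(cm) [10.62  0.06  0.02] twist 0.0001 rows 2.5478354823364 0.0007945480659079158
```

View pics/w7.png

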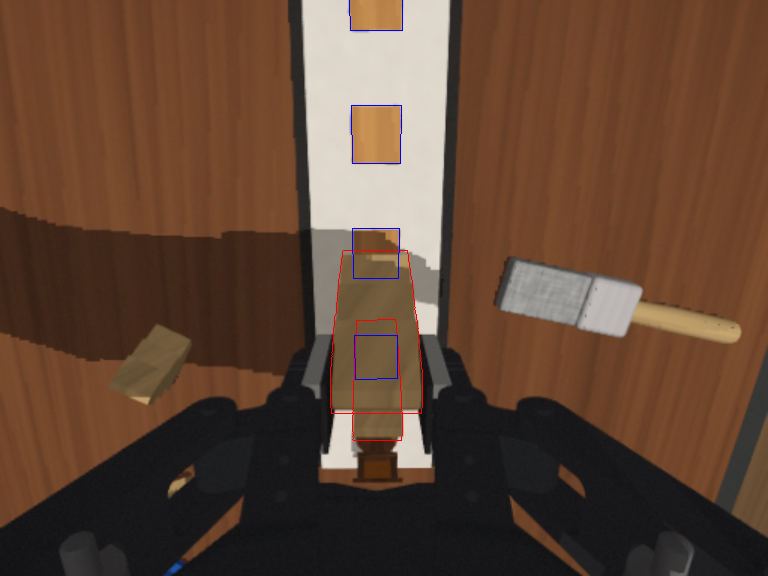

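{"method": "arm_command", "body": {"commands": [{"dx":3,"dy":0.06,"dz":0,"twist":0},{"dx":6,"dy":0.06,"dz":0,"twist":0},{"dx":8.5,"dy":0.06,"dz":0,"twist":0},{"dx":10,"dy":0.06,"dz":0,"twist":0},{"dx":10.5,"dy":0.06,"dz":0,"twist":0},{"dx":10.6,"dy":0.06,"dz":0,"twist":0},{"dx":10.6,"dy":0.06,"dz":0,"twist":0},{"dx":10.6,"dy":0.06,"dz":0,"twist":0}]}}

```text
clock: 9.57
position: [0.6264, 0.0199, 0.0547]
tool_rot: [1.587, 1.56, 0.065]
force: [0.3, 0.7, -0.3]
grip_width: 0.0274
```

```bash
python3 go.py .6259 .0196 .0510 2.8
```

```text
clock 9.5667 pos [0.6264 0.0199 0.0547] F [ 0.3  0.7 -0.3] w 0.0274
jaw yaw 2.81 d(cm) [ 0.37 -0.06  0.03] twist 0.0002 rows 0.08951034055886517 0.0012742902022764464
```

{"method": "arm_command", "body": {"commands": [{"dx":0.1,"dy":-0.06,"dz":0.03,"twist":0},{"dx":0.18,"dy":-0.06,"dz":0.03,"twist":0},{"dx":0.25,"dy":-0.06,"dz":0.03,"twist":0},{"dx":0.3,"dy":-0.06,"dz":0.03,"twist":0},{"dx":0.34,"dy":-0.06,"dz":0.03,"twist":0},{"dx":0.34,"dy":-0.06,"dz":0.03,"twist":0}]}}

```text
clock: 10.07
position: [0.626, 0.0197, 0.0515]
tool_rot: [1.603, 1.559, 0.082]
force: [-1.3, 0.8, 5.0]
grip_width: 0.027
```

```bash
python3 go.py .6259 .0196 .0510 2.8
```

```text
clock 10.0667 pos [0.626  0.0197 0.0515] F [-1.3  0.8  5. ] w 0.027
jaw yaw 2.81 d(cm) [ 0.05 -0.01  0.01] twist 0.0002 rows 0.012945667838376402 0.0018276287671936736
```

Contact; release and lift.

{"method": "arm_command", "body": {"commands": [{"dx":0,"dy":0,"dz":0,"twist":0},{"dx":0,"dy":0,"dz":0,"twist":0},{"dx":0,"dy":0,"dz":0,"twist":0},{"dx":0,"dy":0,"dz":0,"twist":0},{"dx":-1,"dy":0,"dz":0,"twist":0},{"dx":-4,"dy":0,"dz":0,"twist":0},{"dx":-8,"dy":0,"dz":0,"twist":0},{"dx":-12,"dy":0,"dz":0,"twist":0},{"dx":-14,"dy":0,"dz":0,"twist":0},{"dx":-14,"dy":0,"dz":0,"twist":0}], "grip": -0.4}}

```text
clock: 10.9
position: [0.6265, 0.0193, 0.1973]
tool_rot: [1.623, 1.552, 0.101]
force: [1.0, -0.2, -1.4]
grip_width: 0.0597
```

```bash
python3 -c "
from wov import *
overlay([(.09,.07,.6298,-.0603,np.radians(2.8),.02),(.076,.06,.6259,.0196,np.radians(2.8),.02)],'pics/w8.png')"; python3 go.py .4646 -.0711 .17 -24.7 -v
```

```text
clock 10.95 pos [0.6255 0.0195 0.1947] F [-0.7  1.2 -2. ] w 0.0597
[[ 1.570e-02  9.987e-01  4.900e-02]
 [ 1.700e-03  4.890e-02 -9.988e-01]
 [-9.999e-01  1.570e-02 -9.000e-04]] [-0.38  0.56  0.38  1.65 -0.25  0.97  0.14]
jaw yaw 2.81 d(cm) [  2.2  -16.55   8.27] twist 0.4801 rows 4.467198253945447 3.8415902475362755
```

View pics/w8.png

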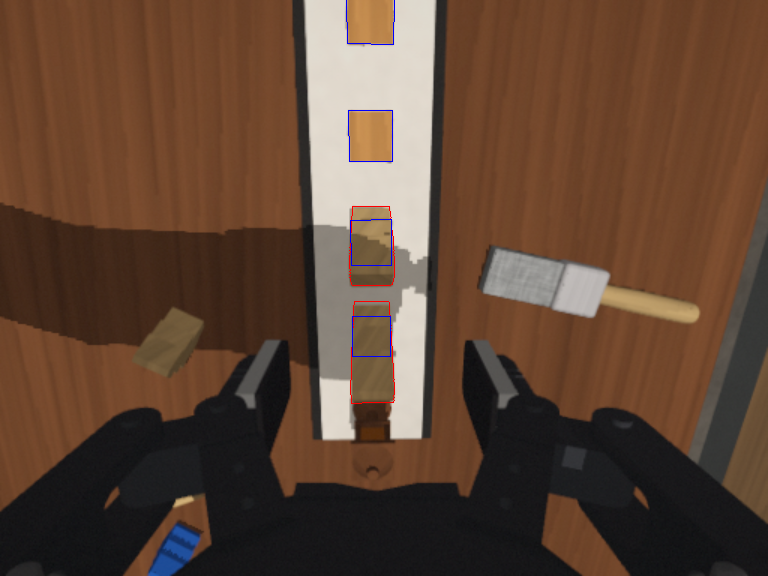

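{"method": "arm_command", "body": {"commands": [{"dx":0,"dy":-3,"dz":1.5,"twist":0.1},{"dx":0.3,"dy":-6.3,"dz":3.2,"twist":0.2},{"dx":1,"dy":-9.6,"dz":4.8,"twist":0.3},{"dx":1.6,"dy":-12.9,"dz":6.5,"twist":0.4},{"dx":2.2,"dy":-15.5,"dz":7.8,"twist":0.48},{"dx":2.2,"dy":-16.5,"dz":8.3,"twist":0.48},{"dx":2.2,"dy":-16.5,"dz":8.3,"twist":0.48},{"dx":2.2,"dy":-16.5,"dz":8.3,"twist":0.48},{"dx":2.2,"dy":-16.5,"dz":8.3,"twist":0.48}]}}

```text
clock: 11.7
position: [0.4661, -0.0708, 0.1701]
tool_rot: [2.105, 1.554, 0.105]
force: [-0.2, 0.6, 0.1]
grip_width: 0.0598
```

```bash
python3 -c "
from wov import *
overlay(T[:2],'pics/w9.png')"; python3 go.py .4646 -.0711 .0235 -24.7 -v
```

```text
clock 11.75 pos [ 0.4661 -0.0708  0.17  ] F [0.1 0.  0.7] w 0.0595
[[ 0.0161  0.9092 -0.4162]
 [ 0.0016 -0.4162 -0.9093]
 [-0.9999  0.014  -0.0082]] [-0.39  0.37  0.53  2.07 -0.28  0.75 -0.11]
jaw yaw -24.6 d(cm) [14.65 -0.33  0.21] twist 0.0018 rows 3.5144659632277775 0.01404640390616558
```

View pics/w9.png

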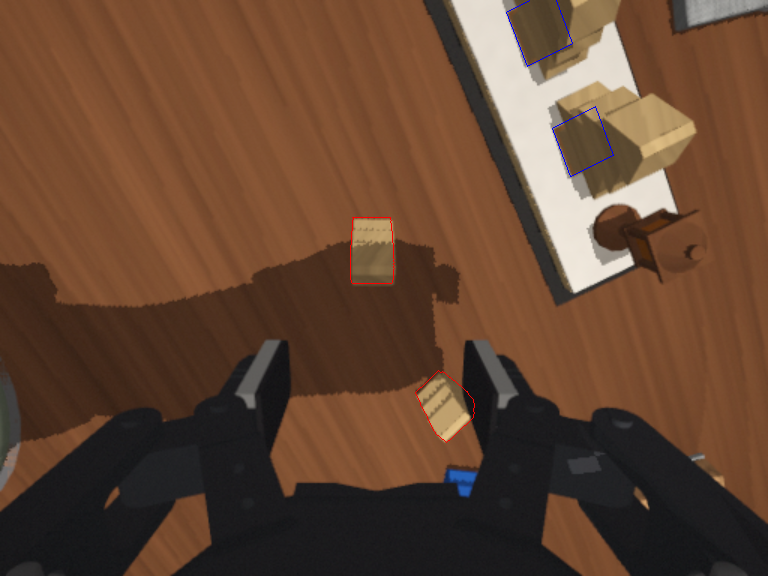

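Well aligned; descend with compensation.

{"method": "arm_command", "body": {"commands": [{"dx":3.5,"dy":-0.33,"dz":0.2,"twist":0},{"dx":7,"dy":-0.33,"dz":0.2,"twist":0},{"dx":10.5,"dy":-0.33,"dz":0.2,"twist":0},{"dx":13,"dy":-0.33,"dz":0.2,"twist":0},{"dx":14.2,"dy":-0.33,"dz":0.2,"twist":0},{"dx":14.6,"dy":-0.33,"dz":0.2,"twist":0},{"dx":14.6,"dy":-0.33,"dz":0.2,"twist":0},{"dx":14.6,"dy":-0.33,"dz":0.2,"twist":0},{"dx":14.6,"dy":-0.33,"dz":0.2,"twist":0}]}}

```text
clock: 12.5
position: [0.4655, -0.0709, 0.0249]
tool_rot: [2.093, 1.553, 0.093]
force: [-0.2, -0.3, 0.1]
grip_width: 0.0598
```

```bash
python3 go.py .4646 -.0711 .0235 -24.7
```

```text
clock 12.5 pos [ 0.4655 -0.0709  0.0249] F [-0.2 -0.3  0.1] w 0.0598
jaw yaw -24.58 d(cm) [ 0.14 -0.07  0.06] twist 0.0021 rows 0.040105804207336414 0.017139423587021915
```

{"method": "arm_command", "body": {"commands": [{"dx":0.1,"dy":-0.07,"dz":0.06,"twist":0},{"dx":0.1,"dy":-0.07,"dz":0.06,"twist":0},{"dx":0.1,"dy":-0.07,"dz":0.06,"twist":0},{"dx":0.1,"dy":-0.07,"dz":0.06,"twist":0},{"dx":0.1,"dy":-0.07,"dz":0.06,"twist":0},{"dx":0.1,"dy":-0.07,"dz":0.06,"twist":0}], "grip": 1, "squeeze": 45}}

```text
clock: 13.0
position: [0.465, -0.071, 0.0245]
tool_rot: [2.103, 1.552, 0.103]
force: [-1.0, 0.7, 10.5]
grip_width: 0.027
```

```bash
python3 go.py .6220 .0995 .16 2.8
```

```text
clock 13.0 pos [ 0.465  -0.071   0.0245] F [-1.   0.7 10.5] w 0.027
jaw yaw -24.57 d(cm) [-13.22   7.4  -22.16] twist -0.4777 rows 6.437830127403707 3.8227671940855252
```

{"method": "arm_command", "body": {"commands": [{"dx":-4,"dy":0,"dz":0,"twist":0},{"dx":-8,"dy":0,"dz":0,"twist":0},{"dx":-12,"dy":0,"dz":-1,"twist":-0.04},{"dx":-13.2,"dy":0.8,"dz":-4,"twist":-0.12},{"dx":-13.2,"dy":2,"dz":-7.5,"twist":-0.22},{"dx":-13.2,"dy":3.2,"dz":-11,"twist":-0.32},{"dx":-13.2,"dy":4.4,"dz":-14.5,"twist":-0.42},{"dx":-13.2,"dy":5.8,"dz":-18,"twist":-0.478},{"dx":-13.2,"dy":6.9,"dz":-21,"twist":-0.478},{"dx":-13.2,"dy":7.4,"dz":-22.1,"twist":-0.478},{"dx":-13.2,"dy":7.4,"dz":-22.1,"twist":-0.478},{"dx":-13.2,"dy":7.4,"dz":-22.1,"twist":-0.478}]}}

```text
clock: 14.0
position: [0.6215, 0.0991, 0.1596]
tool_rot: [1.601, 1.552, 0.081]
force: [0.1, -1.2, -0.3]
grip_width: 0.0267
```

```bash
python3 -c "
from wov import *
p=sensors.observe()['position']
overlay([(.062,.05,p[0],p[1],np.radians(2.8),p[2]-.0245)],'pics/w10.png')"; python3 go.py .6220 .0995 .0465 2.8 -v
```

```text
clock 14.05 pos [0.6212 0.0984 0.1598] F [ 0.2 -0.9  0.5] w 0.0269
[[ 1.840e-02  9.986e-01  4.890e-02]
 [ 1.400e-03  4.890e-02 -9.988e-01]
 [-9.998e-01  1.840e-02 -5.000e-04]] [-0.5   0.61  0.38  1.67 -0.27  0.9   0.03]
jaw yaw 2.81 d(cm) [11.33 -0.13 -0.1 ] twist 0.0001 rows 2.718079222108312 0.0007081363130352012
```

View pics/w10.png

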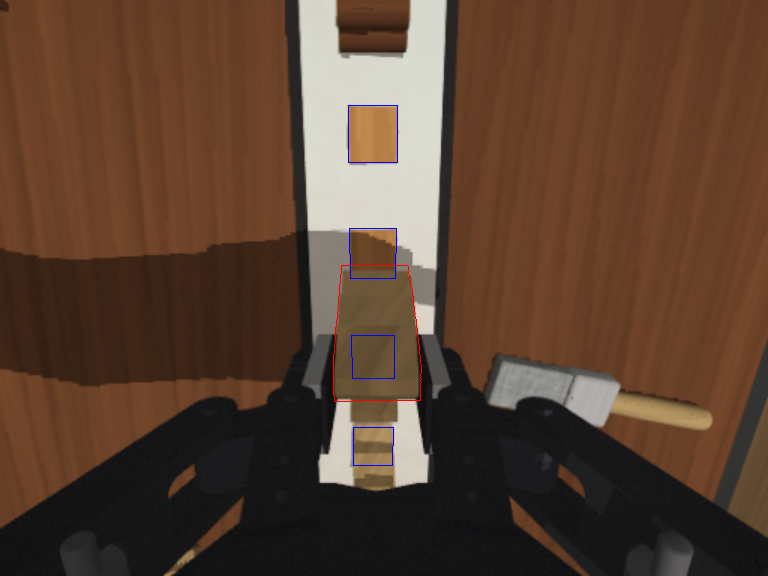

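{"method": "arm_command", "body": {"commands": [{"dx":3,"dy":-0.1,"dz":-0.05,"twist":0},{"dx":6,"dy":-0.1,"dz":-0.05,"twist":0},{"dx":9,"dy":-0.1,"dz":-0.05,"twist":0},{"dx":10.6,"dy":-0.1,"dz":-0.05,"twist":0},{"dx":11.1,"dy":-0.1,"dz":-0.05,"twist":0},{"dx":11.3,"dy":-0.1,"dz":-0.05,"twist":0},{"dx":11.3,"dy":-0.1,"dz":-0.05,"twist":0},{"dx":11.3,"dy":-0.1,"dz":-0.05,"twist":0}]}}

```text
clock: 14.72
position: [0.6229, 0.0988, 0.0483]
tool_rot: [1.611, 1.551, 0.089]
force: [0.2, 0.1, 0.0]
grip_width: 0.0266
```

```bash
python3 go.py .6220 .0995 .0440 2.8
```

```text
clock 14.7167 pos [0.6229 0.0988 0.0483] F [0.2 0.1 0. ] w 0.0266
jaw yaw 2.78 d(cm) [ 0.42 -0.1  -0.07] twist -0.0003 rows 0.10556084580110497 0.00276206567739832
```

{"method": "arm_command", "body": {"commands": [{"dx":0.1,"dy":-0.1,"dz":-0.07,"twist":0},{"dx":0.2,"dy":-0.1,"dz":-0.07,"twist":0},{"dx":0.3,"dy":-0.1,"dz":-0.07,"twist":0},{"dx":0.35,"dy":-0.1,"dz":-0.07,"twist":0},{"dx":0.4,"dy":-0.1,"dz":-0.07,"twist":0},{"dx":0.4,"dy":-0.1,"dz":-0.07,"twist":0}]}}

```text
clock: 15.22
position: [0.6221, 0.0995, 0.0447]
tool_rot: [1.618, 1.55, 0.096]
force: [-1.5, -0.0, 7.9]
grip_width: 0.0271
```

```bash
python3 go.py .6220 .0995 .0440 2.8
```

```text
clock 15.2167 pos [0.6221 0.0995 0.0447] F [-1.5 -0.   7.9] w 0.0271
jaw yaw 2.78 d(cm) [ 0.07 -0.01 -0.  ] twist -0.0004 rows 0.017074683406951757 0.0029121336456561604
```

{"method": "arm_command", "body": {"commands": [{"dx":0,"dy":0,"dz":0,"twist":0},{"dx":0,"dy":0,"dz":0,"twist":0},{"dx":0,"dy":0,"dz":0,"twist":0},{"dx":0,"dy":0,"dz":0,"twist":0},{"dx":-1,"dy":0,"dz":0,"twist":0},{"dx":-4,"dy":0.1,"dz":0,"twist":0},{"dx":-8,"dy":0.2,"dz":0,"twist":0},{"dx":-12,"dy":0.25,"dz":0,"twist":0},{"dx":-15,"dy":0.25,"dz":0,"twist":0},{"dx":-15,"dy":0.25,"dz":0,"twist":0}], "grip": -0.4}}

```text
clock: 16.05
position: [0.6241, 0.0992, 0.2018]
tool_rot: [1.666, 1.542, 0.143]
force: [0.1, 0.1, -0.3]
grip_width: 0.0598
```

```bash
python3 -c "
from wov import *
overlay([(.062,.05,.622,.0995,np.radians(2.8),.02),(.076,.06,.6259,.0196,np.radians(2.8),.02)],'pics/w11.png')"; python3 go.py .4678 -.211 .19 24.1
```

```text
clock 16.1 pos [0.623  0.0994 0.1987] F [-0.5 -0.7 -0.9] w 0.0595
jaw yaw 2.77 d(cm) [  0.36 -17.02  30.26] twist -0.3724 rows 8.325186855751898 2.979648344634977
```

View pics/w11.png

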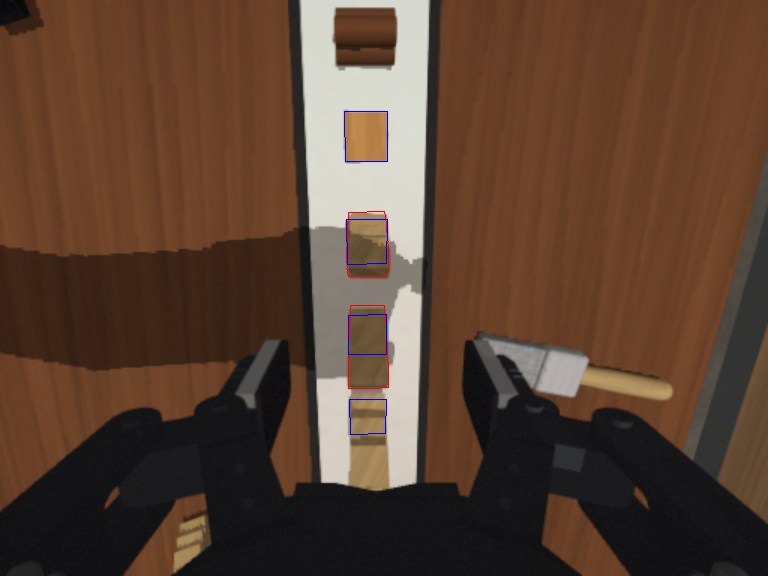

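{"method": "arm_command", "body": {"commands": [{"dx":0,"dy":-1.5,"dz":2.7,"twist":0},{"dx":0,"dy":-3.4,"dz":6,"twist":-0.05},{"dx":0.3,"dy":-5.3,"dz":9.4,"twist":-0.12},{"dx":0.3,"dy":-7.2,"dz":12.8,"twist":-0.2},{"dx":0.3,"dy":-9.1,"dz":16.2,"twist":-0.28},{"dx":0.3,"dy":-11,"dz":19.6,"twist":-0.37},{"dx":0.3,"dy":-12.9,"dz":23,"twist":-0.37},{"dx":0.3,"dy":-14.8,"dz":26.4,"twist":-0.37},{"dx":0.3,"dy":-16.6,"dz":29.5,"twist":-0.37},{"dx":0.3,"dy":-17,"dz":30.2,"twist":-0.37},{"dx":0.3,"dy":-17,"dz":30.2,"twist":-0.37},{"dx":0.3,"dy":-17,"dz":30.2,"twist":-0.37}]}}

```text
clock: 17.1
position: [0.4678, -0.2102, 0.1904]
tool_rot: [1.31, 1.545, 0.157]
force: [0.5, 0.1, -0.1]
grip_width: 0.0599
```

```bash
python3 -c "
from wov import *
overlay(T[:1],'pics/w12.png')"; python3 go.py .4678 -.211 .0175 24.1 -v
```

```text
clock 17.15 pos [ 0.4683 -0.2095  0.1904] F [ 0.5  1.  -0.6] w 0.0597
[[ 0.0254  0.9132  0.4068]
 [ 0.0041  0.4068 -0.9135]
 [-0.9997  0.0249  0.0066]] [ 0.04  0.38  0.35  1.95 -0.19  0.82  0.92]
jaw yaw 24.01 d(cm) [ 1.728e+01 -5.300e-01  1.000e-02] twist -0.0015 rows 4.145679791309697 0.01223206464990124
```

View pics/w12.png

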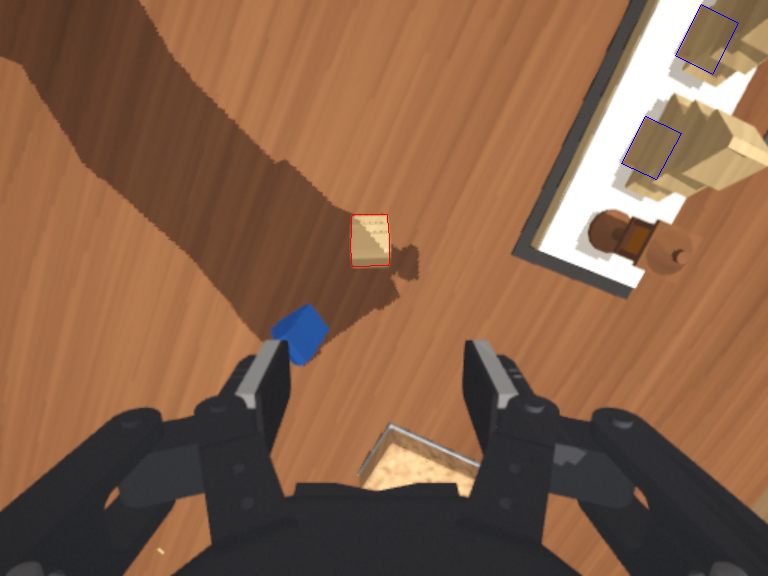

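{"method": "arm_command", "body": {"commands": [{"dx":3.5,"dy":-0.5,"dz":0,"twist":0},{"dx":7,"dy":-0.5,"dz":0,"twist":0},{"dx":10.5,"dy":-0.5,"dz":0,"twist":0},{"dx":13.5,"dy":-0.5,"dz":0,"twist":0},{"dx":16,"dy":-0.5,"dz":0,"twist":0},{"dx":17,"dy":-0.5,"dz":0,"twist":0},{"dx":17.2,"dy":-0.5,"dz":0,"twist":0},{"dx":17.2,"dy":-0.5,"dz":0,"twist":0},{"dx":17.2,"dy":-0.5,"dz":0,"twist":0}]}}

```text
clock: 17.9
position: [0.4689, -0.2107, 0.0195]
tool_rot: [1.289, 1.544, 0.137]
force: [0.4, 0.0, 0.7]
grip_width: 0.06
```

```bash
python3 go.py .4678 -.211 .018 24.1
```

```text
clock 17.9 pos [ 0.4689 -0.2107  0.0195] F [0.4 0.  0.7] w 0.06
jaw yaw 24.04 d(cm) [ 0.15 -0.12 -0.02] twist -0.001 rows 0.04600263939288799 0.00809057534949283
```

{"method": "arm_command", "body": {"commands": [{"dx":0.15,"dy":-0.12,"dz":-0.02,"twist":0},{"dx":0.15,"dy":-0.12,"dz":-0.02,"twist":0},{"dx":0.15,"dy":-0.12,"dz":-0.02,"twist":0},{"dx":0.15,"dy":-0.12,"dz":-0.02,"twist":0},{"dx":0.15,"dy":-0.12,"dz":-0.02,"twist":0},{"dx":0.15,"dy":-0.12,"dz":-0.02,"twist":0}], "grip": 1, "squeeze": 45}}

```text
clock: 18.4
position: [0.4683, -0.2112, 0.0191]
tool_rot: [1.274, 1.542, 0.123]
force: [-3.0, 1.1, 13.6]
grip_width: 0.0265
```

```bash
python3 go.py .6181 .1794 .155 2.8; python3 go.py .48 .15 .155 2.8
```

```text
clock 18.4 pos [ 0.4683 -0.2112  0.0191] F [-3.   1.1 13.6] w 0.0265
jaw yaw 24.04 d(cm) [-13.03  29.95 -29.46] twist 0.3707 rows 10.547998199453826 2.9660677413656567
clock 18.4 pos [ 0.4683 -0.2112  0.0191] F [-3.   1.1 13.6] w 0.0265
jaw yaw 24.04 d(cm) [-13.43  16.14 -32.4 ] twist 0.3707 rows 9.259029191531354 2.9660677413656567
```

{"method": "arm_command", "body": {"commands": [{"dx":-4,"dy":0,"dz":0,"twist":0},{"dx":-8,"dy":0,"dz":0,"twist":0},{"dx":-12,"dy":0.9,"dz":-0.9,"twist":0.03},{"dx":-13.1,"dy":3,"dz":-3,"twist":0.08},{"dx":-13.1,"dy":5.7,"dz":-5.6,"twist":0.15},{"dx":-13.1,"dy":8.4,"dz":-8.3,"twist":0.22},{"dx":-13.1,"dy":11.1,"dz":-10.9,"twist":0.29},{"dx":-13.1,"dy":13.8,"dz":-13.6,"twist":0.37},{"dx":-13.1,"dy":16.5,"dz":-16.2,"twist":0.37},{"dx":-13.1,"dy":19.2,"dz":-18.9,"twist":0.37},{"dx":-13.1,"dy":21.9,"dz":-21.5,"twist":0.37},{"dx":-13.1,"dy":24.6,"dz":-24.2,"twist":0.37}]}}

```text
clock: 19.4
position: [0.5911, 0.1115, 0.1554]
tool_rot: [1.653, 1.541, 0.131]
force: [0.3, -0.7, 0.2]
grip_width: 0.0264
```

```bash
python3 go.py .6181 .1794 .155 2.8
```

```text
clock 19.4 pos [0.5911 0.1115 0.1554] F [ 0.3 -0.7  0.2] w 0.0264
jaw yaw 2.84 d(cm) [ 0.14  3.03 -6.65] twist 0.0006 rows 1.7520362820046003 0.004983036033469807
```

{"method": "arm_command", "body": {"commands": [{"dx":0.1,"dy":1.6,"dz":-3.5,"twist":0},{"dx":0.1,"dy":2.7,"dz":-5.9,"twist":0},{"dx":0.1,"dy":3,"dz":-6.6,"twist":0},{"dx":0.1,"dy":3,"dz":-6.6,"twist":0},{"dx":0.1,"dy":3,"dz":-6.6,"twist":0}]}}

```text
clock: 19.82
position: [0.6176, 0.1784, 0.1556]
tool_rot: [1.636, 1.542, 0.115]
force: [0.4, -1.0, -1.0]
grip_width: 0.0259
```

```bash
python3 -c "
from wov import *
p=sensors.observe()['position']
overlay([(.048,.042,p[0],p[1],np.radians(2.8),p[2]-.0191),(.062,.05,.622,.0995,np.radians(2.8),.02)],'pics/w13.png')"; python3 go.py .6181 .1794 .041 2.8 -v
```

```text
clock 19.8667 pos [0.6176 0.1776 0.1557] F [-0.  -0.5  1.1] w 0.0262
[[ 0.0291  0.9984  0.0483]
 [ 0.0033  0.0483 -0.9988]
 [-0.9996  0.0293 -0.0019]] [-0.66  0.64  0.43  1.65 -0.32  0.9  -0.06]
jaw yaw 2.77 d(cm) [11.47 -0.27 -0.16] twist -0.0006 rows 2.7509468379771254 0.004496904495473755
```

View pics/w13.png

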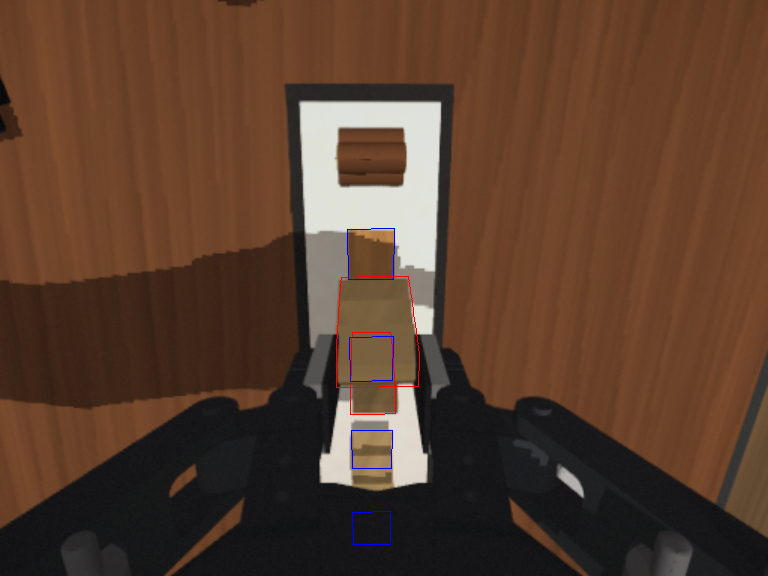

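{"method": "arm_command", "body": {"commands": [{"dx":3,"dy":-0.2,"dz":-0.12,"twist":0},{"dx":6,"dy":-0.2,"dz":-0.12,"twist":0},{"dx":9,"dy":-0.25,"dz":-0.12,"twist":0},{"dx":10.6,"dy":-0.25,"dz":-0.12,"twist":0},{"dx":11.2,"dy":-0.25,"dz":-0.12,"twist":0},{"dx":11.4,"dy":-0.25,"dz":-0.12,"twist":0},{"dx":11.4,"dy":-0.25,"dz":-0.12,"twist":0},{"dx":11.4,"dy":-0.25,"dz":-0.12,"twist":0}]}}

```text
clock: 20.53
position: [0.6191, 0.1787, 0.0431]
tool_rot: [1.646, 1.54, 0.123]
force: [0.2, -0.4, -0.7]
grip_width: 0.0265
```

```bash
python3 go.py .6181 .1794 .0386 2.8
```

```text
clock 20.5333 pos [0.6191 0.1787 0.0431] F [ 0.2 -0.4 -0.7] w 0.0265
jaw yaw 2.73 d(cm) [ 0.45 -0.11 -0.07] twist -0.0011 rows 0.11121760625098061 0.009163967740865893
```

{"method": "arm_command", "body": {"commands": [{"dx":0.1,"dy":-0.11,"dz":-0.07,"twist":0},{"dx":0.2,"dy":-0.11,"dz":-0.07,"twist":0},{"dx":0.3,"dy":-0.11,"dz":-0.07,"twist":0},{"dx":0.38,"dy":-0.11,"dz":-0.07,"twist":0},{"dx":0.43,"dy":-0.11,"dz":-0.07,"twist":0},{"dx":0.43,"dy":-0.11,"dz":-0.07,"twist":0}]}}

```text
clock: 21.03
position: [0.6181, 0.1798, 0.0392]
tool_rot: [1.665, 1.539, 0.142]
force: [-2.3, 1.3, 7.3]
grip_width: 0.0266
```

```bash
python3 go.py .6181 .1794 .0386 2.8
```

```text
clock 21.0333 pos [0.6181 0.1798 0.0392] F [-2.3  1.3  7.3] w 0.0266
jaw yaw 2.75 d(cm) [ 0.06 -0.01  0.04] twist -0.0009 rows 0.017455271611404626 0.007065662214251049
```

{"method": "arm_command", "body": {"commands": [{"dx":0,"dy":0,"dz":0,"twist":0},{"dx":0,"dy":0,"dz":0,"twist":0},{"dx":0,"dy":0,"dz":0,"twist":0},{"dx":0,"dy":0,"dz":0,"twist":0},{"dx":-1,"dy":0,"dz":0,"twist":0},{"dx":-4,"dy":0.1,"dz":0,"twist":0},{"dx":-8,"dy":0.2,"dz":0,"twist":0},{"dx":-12,"dy":0.3,"dz":0,"twist":0},{"dx":-16,"dy":0.4,"dz":0,"twist":0},{"dx":-16,"dy":0.4,"dz":0,"twist":0}], "grip": -0.4}}

```text
clock: 21.87
position: [0.6202, 0.1795, 0.2077]
tool_rot: [1.719, 1.53, 0.195]
force: [0.6, 0.5, 0.8]
grip_width: 0.0597
```

```bash
python3 -c "
from wov import *
overlay([(.062,.05,.622,.0995,np.radians(2.8),.02),(.048,.042,.6181,.1794,np.radians(2.8),.02)],'pics/w14.png')"; python3 go.py .42 .06 .25 2.8
```

```text
clock 21.9167 pos [0.619  0.1795 0.2042] F [ 0.6 -0.4 -1.3] w 0.0593
jaw yaw 2.72 d(cm) [ -5.41 -20.26  10.96] twist -0.0013 rows 5.675047849880318 0.010652205275198523
```

View pics/w14.png

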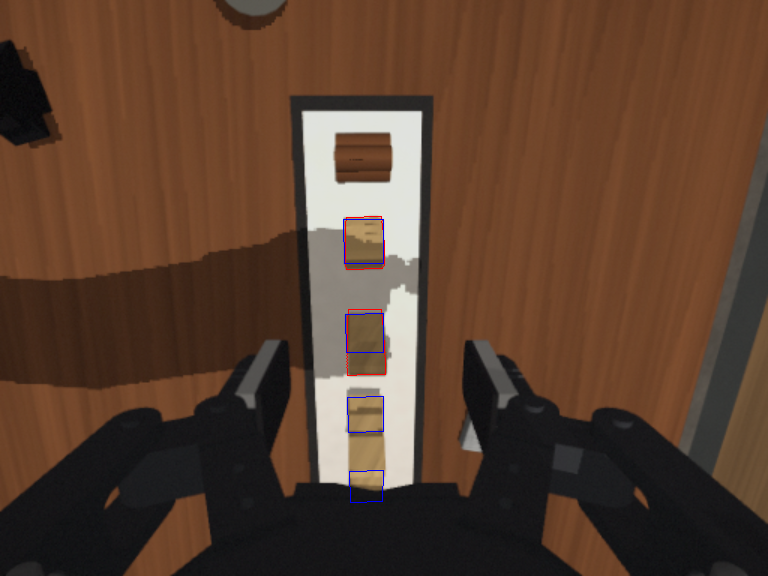

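Back away for a clear final check from the fixed cameras.

{"method": "arm_command", "body": {"commands": [{"dx":-3,"dy":-2,"dz":1,"twist":0},{"dx":-5.4,"dy":-5,"dz":2.7,"twist":0},{"dx":-5.4,"dy":-8.5,"dz":4.6,"twist":0},{"dx":-5.4,"dy":-12,"dz":6.5,"twist":0},{"dx":-5.4,"dy":-15.5,"dz":8.4,"twist":0},{"dx":-5.4,"dy":-19,"dz":10,"twist":0},{"dx":-5.4,"dy":-20,"dz":10.5,"twist":0},{"dx":-5.4,"dy":-20,"dz":10.5,"twist":0},{"dx":-5.4,"dy":-20,"dz":10.5,"twist":0}]}}

```text
clock: 22.67
position: [0.4223, 0.065, 0.2505]
tool_rot: [1.735, 1.532, 0.212]
force: [0.7, 0.5, 0.9]
grip_width: 0.0598
```

Run:
```python
from wov import *
F=[(.048,.042,.6181,.1794),(.062,.05,.622,.0995),(.076,.06,.6259,.0196),(.09,.07,.6298,-.0603)]
for n,(x0,y0,w,h,s) in dict(scene=(155,140,200,150,4),side=(230,110,160,160,3.7)).items():
    C=cam(n); im=imaging.grab_frame(n); o=cv2.resize(im,None,fx=4,fy=4)[:,:,::-1].copy(); raw=o.copy()
    for t in F:
        m=sil(C,*t,np.radians(2.8),.02); cs,_=cv2.findContours(m,0,2); cv2.drawContours(o,cs,-1,(0,0,255),1)
    cv2.imwrite(f'pics/{n}F.png',o[y0*4:(y0+h)*4-40*(n=='side'),x0*4:(x0+w)*4]); cv2.imwrite(f'pics/{n}R.png',im[:,:,::-1])
print(sensors.observe()['clock'])
```

```text
22.7667
```

View pics/sceneF.png

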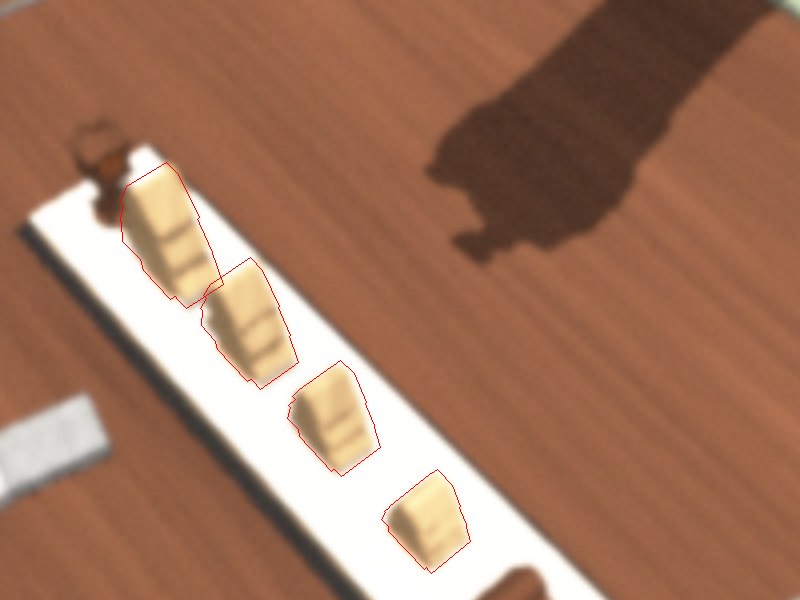

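View pics/sideF.png

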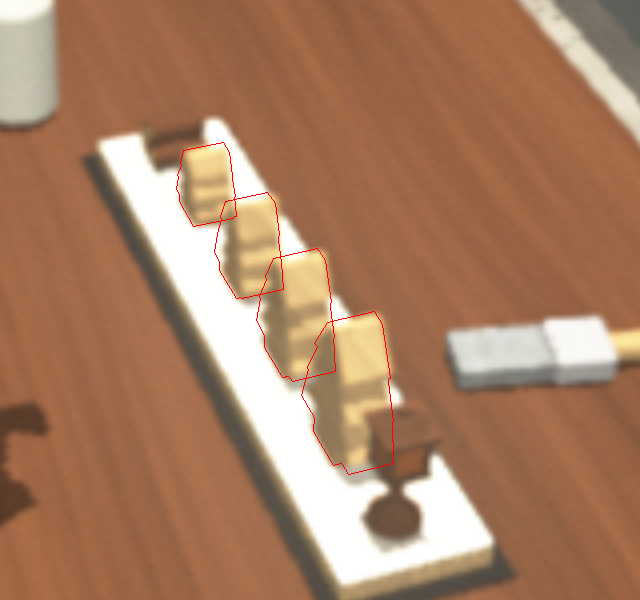

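View pics/sceneR.png

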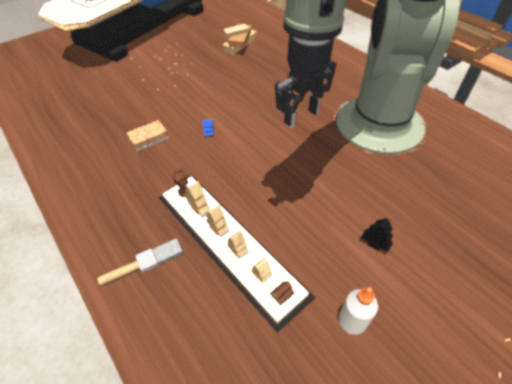

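```bash
python3 -c "
from h import *
print(order.job_done())"
```

```text
the job is handed in; nothing more can be done
None
```

I set all four plain fir trees out on the plinth and handed the job in at about 22.8 s. The tallest stands beside the lantern, then the large, medium and small, with the shortest beside the log pile.

**Placement:** Each tree was gripped by its flat faces and carried above everything already placed. It was lowered onto its patch at the plinth's angle (2.8°) until it touched with 5–10 N, then released.

**Last checks:**
- Wrist pictures after each release showed the trees upright, square and matching the intended outlines, to about 1 mm by eye.
- The final scene picture agrees. The glue bottle, blue tree and black tree are where they started, and the open gripper is clear of everything.

**What disagreed:**
- In the side camera picture the trees appear 1–2 mm off the outlines. That camera's patch measurements differ from the scene camera's by the same amount, so I took this as calibration error.
- The tool drifted to about 2° of tilt over the moves. It showed no visible effect on the placed trees.
- I did not take a separate close-up of the margins between each foot and its patch.

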